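# Hang the filter wrenches back on their hook

## Robot

A 6-joint arm with a two-finger parallel gripper is mounted at the origin on the work surface. World frame = base frame: x ahead of the robot, y to its left, z up, the work surface at z = 0. Lengths are in m, angles in rad, forces in N, time in s.
With the tool pointing down it reaches from about 0.35 to 0.775 m from the base axis. Payload 5.5 kg.
Tool frame: the origin (TCP) lies midway between the tips of the shut fingers; the grasp point (between the pads) lies 19 mm behind it; z points along the fingers, y is the direction in which the jaws open and shut (so a half turn about z gives the same grasp; the last joint's range is limited). The gripper opens to 85 mm and grips with 20 to 120 N. Pads are 22 mm wide; open, the fingers measure 114 mm over their backs; the gripper's body (76 mm by 85 mm) begins 54 mm behind the grasp point. The pads swing forward as they close: fully open they stand 13 mm farther back than shut.
Start: joints at [1.064, 0.313, 0.046, 1.304, 0, 1.431], TCP at [0.206, 0.537, 0.231] pointing down, gripper open.
Joint ranges: [-2.76, 2.76], [-0.86, 1.69], [-1.03, 1.26], [-2.2, 2.34], [-1.47, 1.5], [-3.14, 3.14]. Speed limits (rad/s): [2.57, 2.57, 3.14, 3.14, 3.14, 3.14].

## Interface

Orientations are given as a unit quaternion [w, x, y, z].
In Python, from workcell import env gives the robot as it stands.
- The arm moves only by the shell command python3 -m creep 'ROWS' [OPENING] [FORCE]. ROWS is JSON, a list of rows, each a list of 6 numbers: the shift along the tool's x, y, z in m, then the turn, a rotation vector about the tool's x, y, z in degrees. A call has exactly 8 rows; each row is the pose to reach, as a shift and turn from the pose commanded when the call began, along the tool's axes at that moment; what a row does not reach only later rows make up. A row lasts 1/10 s, in which the tool goes at most 50 mm and 8.59 degrees, less where a joint would pass 70% of its speed; a pose out of reach is approached as far as the arm can. A call with a gripper value outside its range is refused whole. OPENING is the finger opening in m, from 0 to 0.0854, set as the call begins (- or left out, the last holds). The fingers move at their own pace and stop on an object; FORCE is the grip in N (left out, the last holds). Time passes only in rows, so rows that repeat a pose let the fingers close, or fill a call up. It gives the time, the measured TCP pose, the force and the opening at its end, in the units of the state.
- env.get_state(): the state, without advancing time (a new reading comes with each control period).
- env.read_camera(name): name is "scene" or "side" or "wrist"; returns (picture, depth): 400x640x3 uint8, blue, green, red; 400x640 float32, m along the optical axis (not along the pixel's ray), 0 where there is no reading.
- env.camera_params(name): a dict with "fx", "fy", "cx", "cy" (pixels), "k1" (the pictures are not rectified: a ray, as slopes to the right and down, at radius r is drawn at 1 + k1 r^2 times it, then the intrinsics apply), "position" and "orientation" of the camera in the world. Camera axes: x right, y up, looking along -z (the intrinsics and any distortion apply to the point x, -y, -z); pixel columns grow to the right and rows downward; lengths in m; the calibration is good to about 2 mm. A picture is of the moment at which its call begins: read the wrist's pose just before it. camera_params takes no time and is no camera call; for the wrist camera it gives the pose at the moment of the call.
- env.hand_in(): hands the job in, once; it reports no verdict.
The state is a dict: "clock": time; "joint_pos": joint angles; "qvel": joint speeds; "tau": joint torques, N m; "tcp_pos": TCP position; "orientation": TCP orientation; "wrist_force": force on the tool from outside, world axes, zero at the start; "ft_torque": the same for the moment, N m; "finger_gap": finger opening in m.
Only numpy, scipy, OpenCV 4.12 (cv2) and the standard library are available. Lean on these libraries where they do the work, as an engineer would, in place of code of your own. Each camera call takes 0.05 s, during which the arm holds its last target. There are 200 camera calls.

## Task

The oil change is done: hang the three oil-filter band wrenches by their bands on the free front hook of the tool stand, the largest first, nearest the post, then the middle-sized one, then the smallest at the front, nearest the tip. Let each one go so that it hangs freely with its handle straight down before you fetch the next, and leave the wheel chock, extension bar and vent brush where they are.

Things in the scene. Friction and masses are not known exactly. Their poses are not given: they have to be found in the camera images.
- wrench_l: the largest of three alike oil-filter band wrenches, lying flat: a closed steel band and a black-gripped handle in one plane, 196 mm long, 260 g or so, balancing near where band and handle meet. Origin mid-length, half-way up; x from handle to band, z the band's axis. Band 86 mm inside, 91 mm outside diameter, 22 mm wide along z
- wrench_l_band (a point): centre of that wrench's band (the hole), 52.5 mm from the wrench's origin towards +x; same axes
- wrench_l_grip (a point): centre of that wrench's black ribbed grip, 79 mm long along x, 22 mm thick round; between grip and band are a 10 mm neck and a 22 mm wide, 16 mm long steel knuckle. 58.5 mm from the origin towards -x; same axes
- wrench_m: the middle-sized of three alike oil-filter band wrenches, lying flat: a closed steel band and a black-gripped handle in one plane, 177 mm long, 210 g or so, balancing near where band and handle meet. Origin mid-length, half-way up; x from handle to band, z the band's axis. Band 72 mm inside, 77 mm outside diameter, 22 mm wide along z
- wrench_m_band (a point): centre of that wrench's band (the hole), 50.0 mm from the wrench's origin towards +x; same axes
- wrench_m_grip (a point): centre of that wrench's black ribbed grip, 74 mm long along x, 22 mm thick round; between grip and band are a 10 mm neck and a 22 mm wide, 16 mm long steel knuckle. 51.5 mm from the origin towards -x; same axes
- wrench_s: the smallest of three alike oil-filter band wrenches, lying flat: a closed steel band and a black-gripped handle in one plane, 158 mm long, 170 g or so, balancing near where band and handle meet. Origin mid-length, half-way up; x from handle to band, z the band's axis. Band 58 mm inside, 63 mm outside diameter, 22 mm wide along z
- wrench_s_band (a point): centre of that wrench's band (the hole), 47.5 mm from the wrench's origin towards +x; same axes
- wrench_s_grip (a point): centre of that wrench's black ribbed grip, 69 mm long along x, 22 mm thick round; between grip and band are a 10 mm neck and a 22 mm wide, 16 mm long steel knuckle. 44.5 mm from the origin towards -x; same axes
- stand: dark steel tool stand, fixed: foot plate 130 x 150 mm, 10 mm high; 30 mm square post, 326 mm high. Origin at the foot of the post's axis; its free front hook sticks out to -x; z up. On small side hooks in line with the post (y = +40 and -40 mm) hang combination spanners, fixed there, 26 mm wide, reaching from z = 302 down to 130 mm
- hook_bar (a point): middle of the level part of the stand's free hook, on the bar's axis, 230 mm above the table; stand's axes. The hook is a round steel bar 8 mm thick, level from the post's face (47 mm to +x of this point) to 47 mm to -x of it, then turning up. Hung things stay where they are put on the level part
- hook_tip (a point): centre of the rounded upturned end of that hook, 62 mm to -x of hook_bar and 26 mm above it; stand's axes
- chock: loose yellow plastic wheel chock close by the stand's +y side, a wedge 170 mm along x, 74 mm wide, rising to 95 mm at its +x end; origin at the centre of its underside. Leave alone. (Farther to the robot's left, beyond y = 0.53 m and clear of the work, stands a fixed open red toolbox, up to 285 mm high)
- extension_bar: loose chrome socket extension bar, 152 mm long along x, 20 mm thick, lying on the table beside the middle-sized wrench; origin at the centre of its underside. Leave alone
- vent_brush: loose grey plastic vent brush, 195 mm long along x, 36 mm wide, 18 mm high, lying crosswise near the robot; origin at the centre of its underside. Leave alone
There are look-alikes about, which are no part of the job. What is shaped like the wrench_s but red is not meant. What is shaped like the wrench_m but yellow is not meant.

How it is judged:
On the way, in this order (a step that is already met when the one before it is completed fails the run):
1. the largest wrench hangs freely by its band on the hook, handle down, let go (x of wrench_l_band in the frame of hook_bar between -0.06 and 0.06 m and y of wrench_l_band in the frame of hook_bar between -0.025 and 0.025 m and z of wrench_l_band in the frame of hook_bar between -0.051 and -0.027 m and angle between wrench_l_band's own x axis and vertical below 0.35 rad and contact force between wrench_l and stand above 0.2 N and contact force between wrench_l and the arm below 0.05 N and contact force between wrench_l and the fingers below 0.05 N), for 0.2 s.
2. the middle-sized wrench hangs freely by its band on the hook, handle down, let go (x of wrench_m_band in the frame of hook_bar between -0.06 and 0.06 m and y of wrench_m_band in the frame of hook_bar between -0.025 and 0.025 m and z of wrench_m_band in the frame of hook_bar between -0.044 and -0.02 m and angle between wrench_m_band's own x axis and vertical below 0.35 rad and contact force between wrench_m and stand above 0.2 N and contact force between wrench_m and the arm below 0.05 N and contact force between wrench_m and the fingers below 0.05 N), for 0.2 s.
3. the smallest wrench hangs freely by its band on the hook, handle down, let go (x of wrench_s_band in the frame of hook_bar between -0.06 and 0.06 m and y of wrench_s_band in the frame of hook_bar between -0.025 and 0.025 m and z of wrench_s_band in the frame of hook_bar between -0.037 and -0.013 m and angle between wrench_s_band's own x axis and vertical below 0.35 rad and contact force between wrench_s and stand above 0.2 N and contact force between wrench_s and the arm below 0.05 N and contact force between wrench_s and the fingers below 0.05 N), for 0.2 s.
At the end, for the whole second after the job is handed in: All three hang at rest by their bands on the stand's front hook, let go: band centre on the level bar's line (60 mm along, 25 mm sideways, 12 mm in height), handle within 0.35 rad of straight down; the largest nearest the post, then the middle-sized, the smallest nearest the tip (all of step 1 and all of step 2 and all of step 3 and ((z of hook_tip in the frame of wrench_l_band above 0 m and z of wrench_m_band in the frame of wrench_l_band above 0.008 m) or (z of hook_tip in the frame of wrench_l_band below 0 m and z of wrench_m_band in the frame of wrench_l_band below -0.008 m)) and ((z of hook_tip in the frame of wrench_m_band above 0 m and z of wrench_s_band in the frame of wrench_m_band above 0.008 m) or (z of hook_tip in the frame of wrench_m_band below 0 m and z of wrench_s_band in the frame of wrench_m_band below -0.008 m)) and linear speed of each of wrench_l, wrench_m, wrench_s below 0.03 m/s); the robot touches nothing.
It fails at once if the wheel chock is shifted more than 20 mm (distance of chock from where it was at the start of the episode above 0.02 m).
It fails at once if the extension bar is shifted more than 20 mm (distance of extension_bar from where it was at the start of the episode above 0.02 m).
It fails at once if the vent brush is shifted more than 20 mm (distance of vent_brush from where it was at the start of the episode above 0.02 m).
It also fails if it takes over 72 s, if anything falls off the work surface, if the arm or the gripper's body presses on something with over 40 N, if the wrist force passes 120 N, or if a joint passes its speed limit or range.

## Working session

There is one attempt and no reset: what is moved stays moved. The work goes in short steps, Python scripts to look and compute and a shell command to move; the robot and the scene stay as the last step left them, time stands still between calls to the robot, and variables do not carry over. Pictures are saved under pics/ and viewed, about 8 in all and at most 12, crops included, and the job is handed in when it is done.

```bash
ls; mkdir -p pics
cat > h.py <<'E'
import numpy as np, cv2
from scipy.spatial.transform import Rotation as R
from workcell import env
def q2R(q): return R.from_quat([q[1],q[2],q[3],q[0]]).as_matrix()
def cloud(name):
    p=env.camera_params(name); im,d=env.read_camera(name)
    K=np.array([[p['fx'],0,p['cx']],[0,p['fy'],p['cy']],[0,0,1.]])
    v,u=np.mgrid[0:400,0:640]
    n=cv2.undistortPoints(np.stack([u,v],-1).reshape(-1,1,2).astype(np.float64),K,np.array([p['k1'],0,0,0.])).reshape(400,640,2)
    c=np.stack([n[...,0]*d,-n[...,1]*d,-d],-1)
    W=c@q2R(p['orientation']).T+np.array(p['position'])
    W[d==0]=np.nan
    return im,W
E
python3 - <<'E'
from h import *
for n in('scene','side','wrist'):
    im,W=cloud(n); cv2.imwrite(f'pics/{n}0.png',im); np.save(n,W)
    print(n,env.camera_params(n)['position'],env.camera_params(n)['orientation'])
print(env.get_state())
E
```

```text
pics
scene [1.59455982 0.27746668 1.00971218] [0.52330712 0.26038663 0.36300874 0.72565358]
side [ 0.20638082 -0.91442237  0.85823503] [ 0.87539981  0.44368583 -0.08285299 -0.1730706 ]
wrist [0.13412513 0.56316025 0.37320514] [ 0.81464587 -0.12563313 -0.08487953  0.55978915]
{'clock': 0.15, 'joint_pos': array([1.06442885e+00, 3.13868904e-01, 4.52524181e-02, 1.30360903e+00,
       2.21117104e-06, 1.43122964e+00]), 'qvel': array([ 0.00020115, -0.0016896 ,  0.00294133,  0.00017931, -0.00094342,
        0.00087256]), 'tau': array([ 2.23351526e-03, -4.81063950e+01,  2.98814929e+01,  1.39089965e-02,
       -1.31564257e-04,  7.55676865e-06]), 'tcp_pos': array([0.20601698, 0.5364185 , 0.23059549]), 'orientation': array([-2.27847559e-04,  1.82373946e-01,  9.83228983e-01, -6.77297471e-04]), 'wrist_force': array([ 0.74906655, -0.30984931,  0.67913681]), 'ft_torque': array([-0.01476597,  0.03273926,  0.02795832]), 'finger_gap': 0.08531113616837503}
```

View pics/scene0.png

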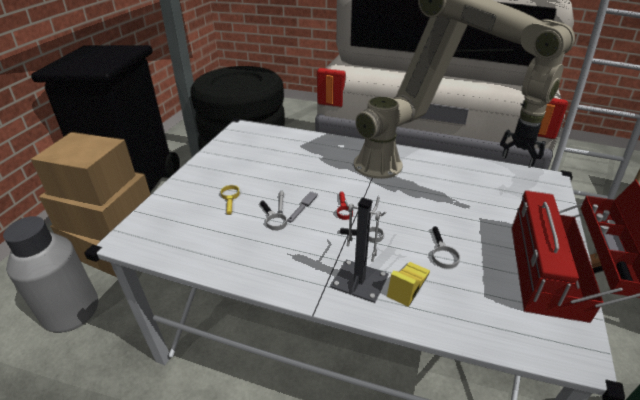

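View pics/side0.png

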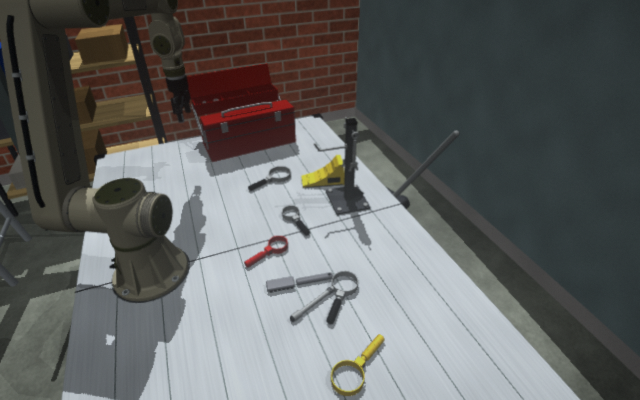

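Scene picture: a black-gripped wrench by the toolbox (440,245), one behind the stand (360,233) and one near the bar and brush (273,213). The side picture shows the same three at (270,178), (297,220) and (343,290). Red and yellow decoys are separate. I'll now measure them.

```bash
cat > m.py <<'E'
from h import *
from scipy.optimize import least_squares
H=np.zeros((700,800,3),np.uint8)
def fit(P):
    r=least_squares(lambda p:np.hypot(P[:,0]-p[0],P[:,1]-p[1])-p[2],[*P.mean(0)[:2],.035],loss='soft_l1',f_scale=.002); return r.x
rois={'A':(slice(160,200),slice(240,295)),'B':(slice(200,240),slice(276,315)),'C':(slice(268,328),slice(322,362))}
im=cv2.imread('pics/side0.png'); W=np.load('side.npy')
for k,(a,b) in rois.items():
    P=W[a,b].reshape(-1,3); I=im[a,b].reshape(-1,3).astype(int)
    m=(P[:,2]>.008)&(P[:,2]<.04); P=P[m]; I=I[m]
    dark=I.max(1)<45
    g=P[dark]; s=P[~dark]
    print(k,len(g),g.mean(0).round(4),'range',np.ptp(g,0).round(3),'rest',len(s),s.mean(0).round(4),np.nanmin(P,0).round(3),np.nanmax(P,0).round(3))
# top-down map, both cams
for n in('side','scene'):
    W=np.load(n+'.npy').reshape(-1,3); I=cv2.imread(f'pics/{n}0.png').reshape(-1,3)
    m=(W[:,2]>.009)&(W[:,2]<.5)&(W[:,0]>.2)&(W[:,0]<.9)&(abs(W[:,1])<.45)
    for p,c in zip(W[m],I[m]):
        r=int((.9-p[0])*1000); cc=int((.45-p[1])*800/.9)
        if 0<=r<700 and 0<=cc<800: cv2.circle(H,(cc,r),1,(c if n=='side' else c).tolist() if c.max()>60 else (255,100,255) if p[2]<.05 else (200,60,0),-1)
cv2.imwrite('pics/top.png',cv2.resize(H,(800,600)))
W=np.load('scene.npy').reshape(-1,3)
m=(W[:,2]>.26)&(W[:,2]<.4)&(W[:,0]>.4)&(W[:,0]<.95)&(abs(W[:,1])<.4); 
print('stand top',np.median(W[m&(W[:,2]>.315)],0),m.sum(),W[m&(W[:,2]>.315)].min(0),W[m&(W[:,2]>.315)].max(0))
E
python3 m.py
```

```text
A 3 [0.4185 0.303  0.0163] range [0.021 0.006 0.006] rest 245 [0.4725 0.3284 0.0158] [0.373 0.281 0.008] [0.561 0.397 0.024]m.py:13: RuntimeWarning: Mean of empty slice.
  print(k,len(g),g.mean(0).round(4),'range',np.ptp(g,0).round(3),'rest',len(s),s.mean(0).round(4),np.nanmin(P,0).round(3),np.nanmax(P,0).round(3))
  ret = um.true_divide(
Traceback (most recent call last):
  File "m.py", line 13, in <module>
    print(k,len(g),g.mean(0).round(4),'range',np.ptp(g,0).round(3),'rest',len(s),s.mean(0).round(4),np.nanmin(P,0).round(3),np.nanmax(P,0).round(3))
                                              ~~~~~~^^^^^
ValueError: zero-size array to reduction operation maximum which has no identity
```

```bash
sed -i '/^rois/,/^    print(k/d' m.py; python3 m.py
cat > fitw.py <<'E'
from h import *
from scipy.optimize import least_squares
D={'L':(.0525,.04425,.196),'M':(.05,.03725,.177),'S':(.0475,.03025,.158)}
def fitw(P,key,th0,c0):
    bx,rm,L=D[key]
    def res(p):
        c,s=np.cos(p[2]),np.sin(p[2]); d=P[:,:2]-p[:2]
        x=d[:,0]*c+d[:,1]*s; y=-d[:,0]*s+d[:,1]*c
        ring=np.abs(np.hypot(x-bx,y)-rm)-.0
        hx0,hx1=-L/2,bx-rm
        dx=np.maximum(np.maximum(hx0-x,x-hx1),0); dy=np.maximum(abs(y)-.006,0)
        return np.minimum(ring,np.hypot(dx,dy))
    return least_squares(res,[*c0,th0],loss='soft_l1',f_scale=.003)
def best(P,keys='LMS'):
    o=[]
    for k in keys:
        r=min((fitw(P,k,t,P[:,:2].mean(0)) for t in np.arange(-3,3.2,.4)),key=lambda r:r.cost)
        o.append((r.cost,k,r.x[:2].round(4),round(np.arctan2(np.sin(r.x[2]),np.cos(r.x[2])),3)))
    return sorted(o,key=lambda t:t[0])
E
python3 - <<'E'
from fitw import *
rs={'A':(slice(155,205),slice(235,300)),'B':(slice(198,242),slice(274,318)),'C':(slice(265,330),slice(320,364))}
W=np.load('side.npy')
for k,(a,b) in rs.items():
    P=W[a,b].reshape(-1,3); P=P[(P[:,2]>.009)&(P[:,2]<.03)]
    if k=='A': P=P[P[:,0]<.58]
    print(k,len(P)); [print(o) for o in best(P)]
E
```

```text
stand top [0.71426529 0.09953762 0.3262297 ] 484 [0.69100657 0.08122984 0.31586625] [0.72798814 0.11595004 0.33067028]
A 234
(np.float64(0.0003832058848021287), 'L', array([0.4683, 0.3279]), np.float64(0.394))
(np.float64(0.0018385400218461885), 'M', array([0.4687, 0.3279]), np.float64(0.394))
(np.float64(0.0045668881513765405), 'S', array([0.4653, 0.3259]), np.float64(0.383))
B 275
(np.float64(0.0051379114439672885), 'L', array([0.4671, 0.0414]), np.float64(-1.862))
(np.float64(0.006110826888153215), 'M', array([0.4685, 0.034 ]), np.float64(-1.823))
(np.float64(0.008003892621927123), 'S', array([0.4724, 0.0364]), np.float64(-1.777))
C 615
(np.float64(0.007463493206607521), 'L', array([ 0.4819, -0.3114]), np.float64(0.964))
(np.float64(0.008895653399049784), 'M', array([ 0.4854, -0.3086]), np.float64(0.93))
(np.float64(0.013487768776357363), 'S', array([ 0.4851, -0.3056]), np.float64(0.966))
```

View pics/top.png

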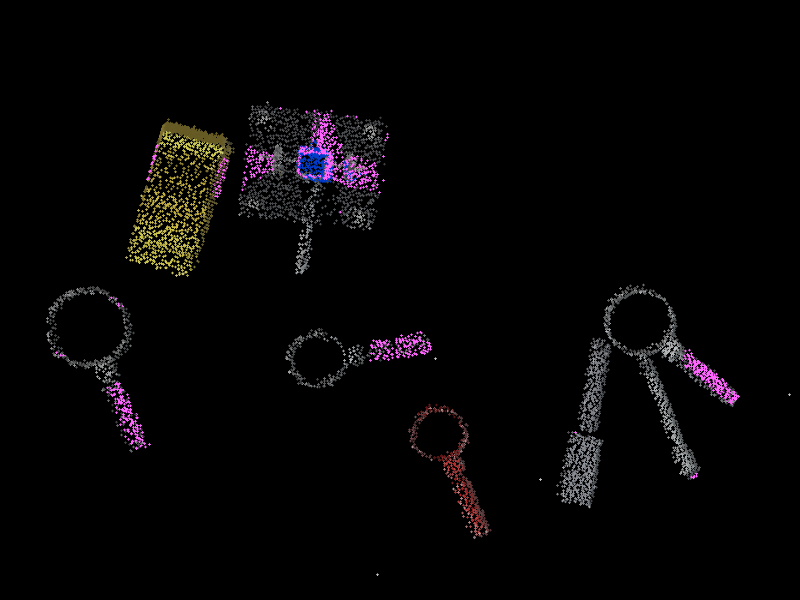

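The map shows L (band at 89,327), S (317,359) with its grip to −y, M (640,321), and the hook running from (316,163) to (301,270). Next I'll refine these fits by world region.

```bash
cat >> fitw.py <<'E'
def allpts():
    return np.vstack([np.load(n+'.npy').reshape(-1,3) for n in('side','scene')])
E
python3 - <<'E'
from fitw import *
for n in ('side','scene'):
    A=np.load(n+'.npy').reshape(-1,3)
    def cut(x0,x1,y0,y1,z0,z1): return A[(A[:,0]>x0)&(A[:,0]<x1)&(A[:,1]>y0)&(A[:,1]<y1)&(A[:,2]>z0)&(A[:,2]<z1)]
    for k,b,g in(('L',(.518,.35),(.418,.303)),('M',(.5255,-.27),(.459,-.351)),('S',(.481,.093),(.496,0))):
        b,g=np.array(b),np.array(g); P=cut(.3,.62,-.5,.45,.009,.03); u=(b-g)/np.linalg.norm(b-g)
        d=P[:,:2]-g; t=d@u; lat=abs(d@[-u[1],u[0]])
        m=((lat<.022)&(t>-.06)&(t<.06))|(np.hypot(*(P[:,:2]-b).T)<.055)
        th=np.arctan2(u[1],u[0]); o=fitw(P[m],k,th,(b+g)/2); print(n,k,m.sum(),o.x.round(4),o.cost)
    P=cut(.56,.70,.07,.14,.2,.29); P=P[:]
    print('hook',len(P)); 
    lev=P[(P[:,0]<.675)]
    for lo in np.arange(.57,.69,.015):
        q=lev[(lev[:,0]>=lo)&(lev[:,0]<lo+.015)]
        if len(q): print(round(lo,3),len(q),np.median(q,0).round(4),q[:,2].max().round(4))
    T=cut(.66,.76,.05,.15,.318,.34); print('top',len(T),cv2.minAreaRect((T[:,:2]*1000).astype(np.float32)))
    F=cut(.6,.82,-.02,.2,.006,.014); print('foot',len(F),cv2.minAreaRect((F[:,:2]*1000).astype(np.float32)))
E
```

```text
side L 234 [0.4683 0.3279 0.3943] 0.00038320588480233547
side M 508 [ 0.4892 -0.309   0.8798] 0.0014673430813522883
side S 232 [0.4859 0.0444 1.7036] 0.00026801002686323923
hook 216
0.57 5 [0.5847 0.1092 0.2527] 0.2563
0.585 17 [0.5935 0.1059 0.2409] 0.255
0.6 12 [0.6087 0.1044 0.231 ] 0.2347
0.615 9 [0.6254 0.1038 0.2306] 0.2338
0.63 11 [0.6362 0.1019 0.2312] 0.2331
0.645 11 [0.6546 0.0992 0.2299] 0.2335
0.66 9 [0.6684 0.0995 0.2306] 0.2328
top 64 ((704.2633056640625, 97.08856964111328), (38.33353042602539, 30.485368728637695), 83.60742950439453)
foot 595 ((705.0421142578125, 108.6864242553711), (181.57058715820312, 129.3512420654297), 83.16263580322266)
scene L 318 [0.47   0.3325 0.3877] 0.0004617235167173255
scene M 248 [ 0.4934 -0.3065  0.8754] 0.0007918936729116899
scene S 165 [0.4901 0.0493 1.7559] 0.0002681517304868423
hook 60
0.57 3 [0.5824 0.1157 0.2591] 0.2594
0.585 22 [0.5916 0.1135 0.2473] 0.2622
0.6 13 [0.6057 0.1115 0.2344] 0.2431
0.615 7 [0.6228 0.1109 0.2336] 0.2381
0.63 5 [0.6433 0.1098 0.2345] 0.2365
0.645 2 [0.6523 0.1088 0.2354] 0.2355
top 116 ((710.34130859375, 98.79592895507812), (32.59352493286133, 37.26924514770508), 78.84736633300781)
foot 1120 ((710.2864990234375, 90.82196044921875), (194.42515563964844, 216.31520080566406), 0.4015989601612091)
```

```bash
cat > plan.py <<'E'
from fitw import *
def Rdown(th): 
    z=np.array([0,0,-1.]); x=-np.array([np.cos(th),np.sin(th),0]); return np.stack([x,np.cross(z,x),z],1)
def Rhang(p,psi=-.12):
    p=np.radians(p); h=np.array([np.cos(psi),np.sin(psi),0]); Z=np.array([0,0,1.])
    z=h*np.cos(p)-Z*np.sin(p); x=-(h*np.sin(p)+Z*np.cos(p)); return np.stack([x,np.cross(z,x),z],1)
def delta(pos,Rt):
    s=env.get_state(); R0=q2R(s['orientation'])
    rv=np.degrees(R.from_matrix(R0.T@Rt).as_rotvec())
    print('d mm',(R0.T@(np.array(pos)-s['tcp_pos'])*1000).round(1),'rot',rv.round(2),'|',np.linalg.norm(rv).round(1),'clock',s['clock'])
BAR=np.array([.645,.105,.230]); PSI=-.12
def stand(x,z): return BAR+np.array([np.cos(PSI)*x,np.sin(PSI)*x,z])
def hang(xb,zb,p,lever,depth=.008):
    """tcp for band centre at stand x xb, height zb rel. bar axis"""
    Rt=Rhang(p); delta(stand(xb,zb)-Rt@np.array([-lever,0,-depth]),Rt); return Rt
def lookw(name,k,b,g):
    im,A=cloud('wrist'); cv2.imwrite(f'pics/{name}.png',im); A=A.reshape(-1,3); b,g=np.array(b),np.array(g)
    P=A[(A[:,2]>.009)&(A[:,2]<.03)]; u=(b-g)/np.linalg.norm(b-g); d=P[:,:2]-g; t=d@u; lat=abs(d@[-u[1],u[0]])
    m=((lat<.022)&(t>-.06)&(t<.06))|(np.hypot(*(P[:,:2]-b).T)<.055)
    o=fitw(P[m],k,np.arctan2(u[1],u[0]),(b+g)/2); print(m.sum(),o.x.round(4),o.cost); return o.x
E
python3 -c "
from plan import *
delta([.4395,.3180,.13],Rdown(.391))"
```

```text
d mm [-296.3 -120.   100.7] rot [-7.000e-02 -4.000e-02 -4.342e+01] | 43.4 clock 0.15
```

```bash
python3 -m creep '[[-0.04,-0.016,0.013,0,0,-6],[-0.08,-0.032,0.027,0,0,-12],[-0.12,-0.048,0.04,0,0,-18],[-0.16,-0.064,0.054,0,0,-24],[-0.2,-0.08,0.067,0,0,-30],[-0.24,-0.097,0.08,0,0,-36],[-0.28,-0.114,0.095,0,0,-42],[-0.296,-0.12,0.101,0,0,-43.4]]' 0.0854 60
python3 -c "
from plan import *
x=lookw('w1','L',(.5175,.35),(.415,.306))
delta([x[0]-.033*np.cos(x[2]),x[1]-.033*np.sin(x[2]),.004],Rdown(x[2]))"
```

```text
clock: 0.95
tcp_pos: [0.4412, 0.3156, 0.1286]
orientation: [-0.001, -0.194, 0.981, -0.001]
wrist_force: [-0.3, -0.0, 0.1]
finger_gap: 0.0855
4125 [0.4664 0.3308 0.3674] 0.004025992820981862
d mm [  4.1   6.4 124.1] rot [-0.1  -0.11  1.19] | 1.2 clock 1.0
```

View pics/w1.png

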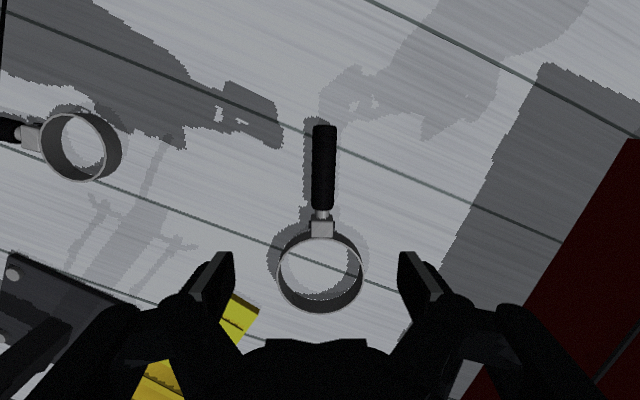

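The wrist picture shows wrench L in line with the tool (handle at column 323, band at 320,272), and the fingers straddle it cleanly. I'll descend and grasp.

```bash
python3 -m creep '[[0.004,0.004,0.03,0,0,0.6],[0.004,0.004,0.06,0,0,0.6],[0.004,0.004,0.09,0,0,0.6],[0.004,0.004,0.11,0,0,0.6],[0.004,0.004,0.12,0,0,0.6],[0.004,0.004,0.124,0,0,0.6],[0.004,0.004,0.124,0,0,0.6],[0.004,0.004,0.124,0,0,0.6]]' 
python3 -m creep '[[0,0,0,0,0,0],[0,0,0,0,0,0],[0,0,0,0,0,0],[0,0,0,0,0,0],[0,0,0,0,0,0],[0,0,0,0,0,0],[0,0,-0.01,0,0,0],[0,0,-0.03,0,0,0]]' 0.01 70
python3 -c "
from plan import *
hang(-.10,.12,30,.0855)
hang(-.10,.02,30,.0855)"
```

```text
clock: 1.8
tcp_pos: [0.4351, 0.3214, 0.0074]
orientation: [0.001, -0.189, 0.982, 0.0]
wrist_force: [0.0, -0.3, 0.7]
finger_gap: 0.0855
clock: 2.6
tcp_pos: [0.4324, 0.3198, 0.0351]
orientation: [-0.002, -0.189, 0.982, -0.001]
wrist_force: [-0.2, -0.4, -2.5]
finger_gap: 0.0198
d mm [   2.6 -213.3 -236.8] rot [ 14.92 -58.96  26.03] | 66.2 clock 2.6
d mm [   2.1 -213.3 -136.8] rot [ 14.92 -58.96  26.03] | 66.2 clock 2.6
```

```bash
python3 -m creep '[[0,0,-0.04,1.8,-7.3,3.2],[0,-0.02,-0.08,3.7,-14.7,6.5],[0,-0.05,-0.12,5.6,-22,9.7],[0.001,-0.085,-0.155,7.4,-29.4,13],[0.001,-0.12,-0.185,9.3,-36.8,16.2],[0.002,-0.155,-0.21,11.1,-44.1,19.5],[0.002,-0.19,-0.23,13,-51.5,22.7],[0.003,-0.213,-0.237,14.9,-59,26]]' 
python3 -c "
from plan import *
hang(-.10,.02,30,.087)
hang(-.095,.045,30,.087)
print(env.get_state()['joint_pos'].round(2))
im,A=cloud('wrist'); cv2.imwrite('pics/w2.png',im)
im,A=cloud('side'); cv2.imwrite('pics/s2.png',im)"
```

```text
clock: 3.4
tcp_pos: [0.5139, 0.1233, 0.2834]
orientation: [0.497, 0.055, 0.865, -0.031]
wrist_force: [-79.8, -28.5, -103.9]
finger_gap: 0.0194
d mm [99.5 -2.6 53.1] rot [-0.34 -0.23 -0.25] | 0.5 clock 3.4
d mm [75.4 -2.6 44.8] rot [-0.34 -0.23 -0.25] | 0.5 clock 3.4
[ 0.28 -0.37 -1.03 -0.1  -0.35  0.21]
```

```bash
python3 -c "
from plan import *
s=env.get_state(); print(s['clock'],s['wrist_force'],s['tcp_pos'],s['joint_pos'].round(3),s['tau'].round(1))"
```

```text
3.5 [ 0.84616309  0.6484556  -2.10807805] [0.51835829 0.12536857 0.28957932] [ 0.278 -0.366 -1.022 -0.103 -0.345  0.213] [ -0.4 -13.8  32.5  -9.2  -1.2   0.1]
```

View pics/s2.png

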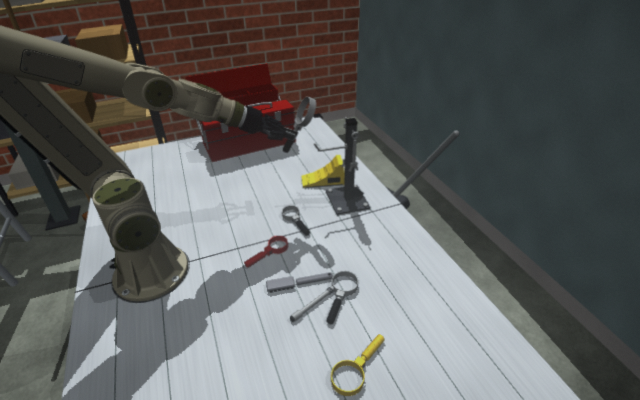

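Side picture: the arm holds the large wrench band-up in front of the hook, all else is undisturbed. The 134 N wrist reading came at the end of the fast move, with joint 3 against its range end. It has settled back to 2 N, so from here I'll move more gently.

```bash
python3 -c "
from plan import *
for x,z in ((-.10,.055),(-.088,.045),(-.05,.015),(0,-.005)): hang(x,z,30,.087)
hang(0,-.005,18,.087)
# check held wrench: band points in tool frame from side cloud
im,A=cloud('side'); s=env.get_state(); Q=(A.reshape(-1,3)-s['tcp_pos'])@q2R(s['orientation'])
m=(abs(Q[:,1])<.06)&(abs(Q[:,2]+.008)<.025)&(Q[:,0]<-.03)&(Q[:,0]>-.15); Q=Q[m]; print(len(Q),Q.min(0).round(3),Q.max(0).round(3),np.median(Q,0).round(4))"
```

```text
d mm [77.1 -5.6 34.2] rot [-0.11  0.39 -0.48] | 0.6 clock 3.5
d mm [79.8 -5.6 49.5] rot [-0.11  0.39 -0.48] | 0.6 clock 3.5
d mm [87.1 -5.6 97.4] rot [-0.11  0.39 -0.48] | 0.6 clock 3.5
d mm [ 79.8  -5.4 150.8] rot [-0.11  0.39 -0.48] | 0.6 clock 3.5
d mm [ 76.4  -5.4 168.7] rot [ -0.16 -11.61  -0.46] | 11.6 clock 3.5
434 [-0.14  -0.052 -0.018] [-0.033  0.046  0.006] [-0.0911 -0.0124 -0.0071]
```

```bash
python3 -m creep '[[0.012,-0.001,0.008,0,0,0],[0.03,-0.003,0.018,0,0,0],[0.05,-0.005,0.028,0,0,0],[0.066,-0.005,0.036,0,0,0],[0.076,-0.005,0.043,0,0,0],[0.079,-0.005,0.048,0,0,0],[0.08,-0.005,0.05,0,0,0],[0.08,-0.005,0.05,0,0,0]]'
python3 -c "
from plan import *
for x,z in ((-.05,.015),(0,-.005)): hang(x,z,30,.087)
hang(0,-.005,18,.087)
print(env.get_state()['joint_pos'].round(3))
im,A=cloud('side'); cv2.imwrite('pics/s3.png',cv2.resize(im[80:220,200:400],None,fx=4,fy=4)[:600])"
```

```text
clock: 4.35
tcp_pos: [0.5429, 0.1419, 0.2192]
orientation: [0.471, 0.06, 0.879, -0.04]
wrist_force: [-0.5, 1.0, -1.6]
finger_gap: 0.0196
d mm [ 33.9 -23.2  46.3] rot [-1.57 -3.59 -0.03] | 3.9 clock 4.35
d mm [ 22.9 -21.8  99. ] rot [-1.57 -3.59 -0.03] | 3.9 clock 4.35
d mm [ 18.2 -21.3 116.6] rot [ -1.57 -15.59   0.13] | 15.7 clock 4.35
[ 0.314 -0.162 -1.028 -0.226 -0.384  0.255]
```

View pics/s3.png

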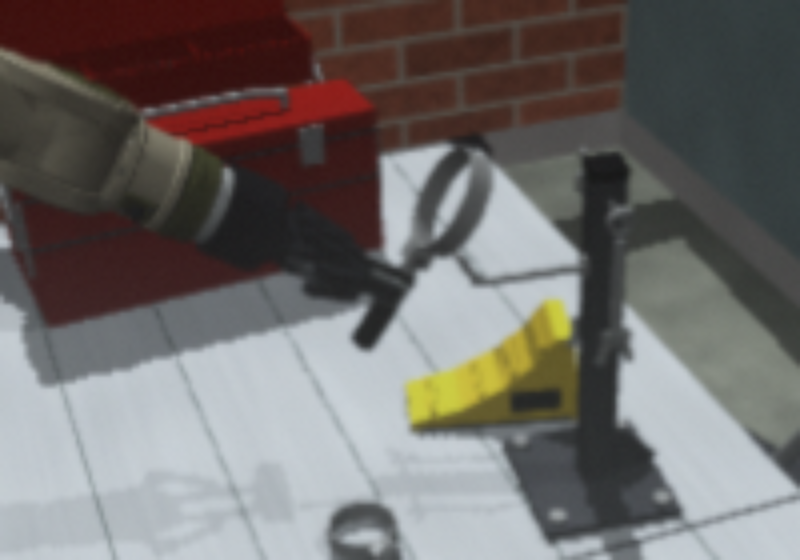

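Side crop: the arm stopped at joint 3's range end, so the pose was clipped with the band about 20 mm to the left, just by the tip at (463,262). A steeper tool at about 50° relieves joint 3 and suits the upturn, so I'll back up and thread from there.

```bash
python3 -c "
from plan import *
hang(-.1,.08,50,.087);hang(-.085,.055,50,.087)"
```

```text
d mm [  7.3 -26.1 -61.4] rot [-1.54 16.46 -0.34] | 16.5 clock 4.4
d mm [ 19.8 -25.4 -35. ] rot [-1.54 16.46 -0.34] | 16.5 clock 4.4
```

```bash
python3 -m creep '[[0,0,-0.01,0,2,0],[0,-0.001,-0.022,0,5,0],[0.001,-0.004,-0.036,-0.3,8,0],[0.003,-0.01,-0.05,-0.6,11,0],[0.005,-0.016,-0.058,-1,13.5,0],[0.006,-0.022,-0.061,-1.3,15.5,-0.2],[0.007,-0.026,-0.061,-1.5,16.5,-0.3],[0.007,-0.026,-0.061,-1.5,16.5,-0.3]]'
python3 -c "
from plan import *
print(env.get_state()['joint_pos'].round(3))
for x,z,p in ((-.1,.08,50),(-.085,.055,50),(-.06,.02,50),(-.03,.005,40),(.003,-.005,25)): hang(x,z,p,.087)"
```

```text
clock: 5.2
tcp_pos: [0.4857, 0.1238, 0.2495]
orientation: [0.343, 0.058, 0.938, -0.02]
wrist_force: [-0.4, 0.4, -2.3]
finger_gap: 0.0199
[ 0.218 -0.31  -0.786  0.424 -0.216  0.266]
d mm [1.8 0.4 0.4] rot [-0.04  0.14 -0.16] | 0.2 clock 5.2
d mm [ 6.5  0.4 29.2] rot [-0.04  0.14 -0.16] | 0.2 clock 5.2
d mm [ 9.9  0.4 72.1] rot [-0.04  0.14 -0.16] | 0.2 clock 5.2
d mm [ -6.    0.5 117.9] rot [-0.05 -9.86 -0.15] | 9.9 clock 5.2
d mm [-33.6   0.6 167.8] rot [ -0.07 -24.86  -0.15] | 24.9 clock 5.2
```

```bash
python3 -m creep '[[0.003,0,0.012,0,0,0],[0.006,0,0.028,0,0,0],[0.008,0,0.044,0,0,0],[0.009,0,0.058,0,0,0],[0.01,0,0.068,0,0,0],[0.01,0,0.072,0,0,0],[0.01,0,0.072,0,0,0],[0.01,0,0.072,0,0,0]]'
python3 -c "
from plan import *
print(env.get_state()['joint_pos'].round(3))
for x,z,p in ((-.06,.02,50),(-.03,.005,40),(.003,-.005,25)): hang(x,z,p,.087)
im,A=cloud('side'); cv2.imwrite('pics/s4.png',cv2.resize(im[80:220,200:400],None,fx=4,fy=4)[:600])"
```

```text
clock: 6.0
tcp_pos: [0.5241, 0.12, 0.1877]
orientation: [0.342, 0.057, 0.938, -0.02]
wrist_force: [0.1, 0.3, -3.4]
finger_gap: 0.0196
[ 0.184 -0.168 -0.857  0.205 -0.194  0.237]
d mm [-0.4 -0.4  0.1] rot [ 0.01  0.11 -0.09] | 0.1 clock 6.0
d mm [-16.4  -0.4  45.9] rot [-0.   -9.89 -0.09] | 9.9 clock 6.0
d mm [-44.   -0.3  95.8] rot [-1.000e-02 -2.489e+01 -9.000e-02] | 24.9 clock 6.0
```

View pics/s4.png

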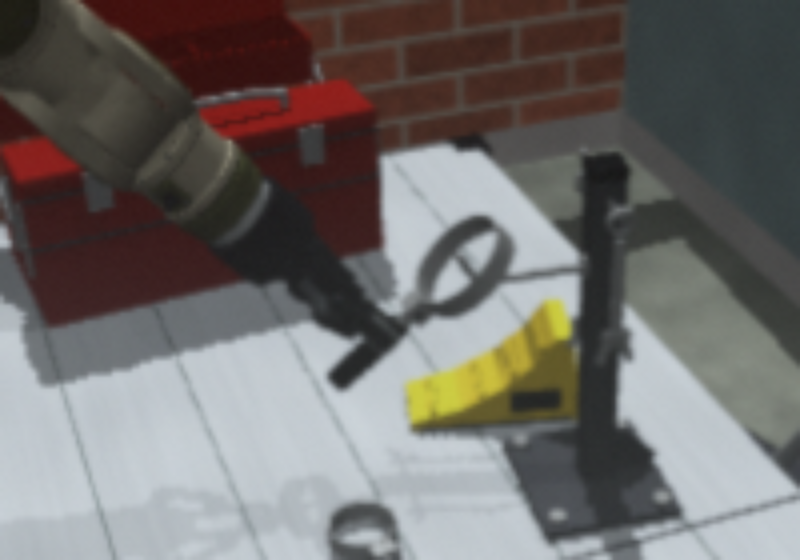

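The tip shows inside the band at (465,265) and the bar comes out on the right at (510,275), so L is threaded. I'll move it in along the bar.

```bash
python3 -m creep '[[-0.005,0,0.014,0,-3,0],[-0.011,0,0.03,0,-6.5,0],[-0.016,0,0.046,0,-10,0],[-0.024,0,0.06,0,-14.5,0],[-0.031,0,0.074,0,-19,0],[-0.039,0,0.087,0,-23,0],[-0.044,0,0.096,0,-25,0],[-0.044,0,0.096,0,-25,0]]'
python3 -c "
from plan import *
s=env.get_state();print(s['joint_pos'].round(3),s['wrist_force'])
for x,z,p in ((.003,-.005,25),(.006,-.032,25),(.01,-.034,15),(.014,-.037,10)): hang(x,z,p,.087)"
```

```text
clock: 6.85
tcp_pos: [0.6586, 0.127, 0.1592]
orientation: [0.518, 0.057, 0.853, -0.04]
wrist_force: [-4.2, 0.4, -1.8]
finger_gap: 0.0199
[ 0.209  0.231 -1.026 -0.752 -0.312  0.158] [-4.16469306  0.41308274 -1.80289233]
d mm [ 31.7 -24.1 -25.1] rot [-1.26 -2.43 -0.04] | 2.7 clock 6.85
d mm [ 54.3 -23.8 -10. ] rot [-1.26 -2.43 -0.04] | 2.7 clock 6.85
d mm [ 50.9 -23.4   9.3] rot [ -1.26 -12.43   0.07] | 12.5 clock 6.85
d mm [ 49.1 -23.1  21.4] rot [ -1.26 -17.43   0.13] | 17.5 clock 6.85
```

```bash
cat > kin.py <<'E'
from plan import *
D=[([1.064,.313,.046,1.304,0,1.431],(.206,.5365,.2306)),([.278,-.366,-1.022,-.103,-.345,.213],(.51836,.12537,.28958)),([.314,-.162,-1.028,-.226,-.384,.255],(.5429,.1419,.2192)),([.218,-.31,-.786,.424,-.216,.266],(.4857,.1238,.2495)),([.184,-.168,-.857,.205,-.194,.237],(.5241,.12,.1877)),([.209,.231,-1.026,-.752,-.312,.158],(.6586,.127,.1592))]
def fk(k,j):
    a0,d1,l1,l2,e,L4,L5=k; a=j[1]; b=j[1]-j[2]; t=b+j[3]   # b: forearm angle below horizontal
    r=a0+l1*np.sin(a)+l2*np.cos(b)-e*np.sin(b)*-1; z=d1+l1*np.cos(a)-l2*np.sin(b)+e*np.cos(b)
    f=np.array([np.cos(t),0,-np.sin(t)]); zt=f*np.cos(j[4])+np.array([0,1,0])*np.sin(j[4])
    p=np.array([r,0,z])+L4*f+L5*zt
    Rz=R.from_euler('z',j[0]).as_matrix(); return Rz@p,Rz@zt
g=least_squares(lambda k:np.concatenate([fk(k,j)[0]-p for j,p in D]),[0,.3,.4,.4,0,.1,.2])
K=g.x
def ik(pos,z):
    lim=np.array([[-2.76,2.76],[-.86,1.69],[-1.0,1.26],[-2.2,2.34],[-1.47,1.5]])
    def f(j): P,Z=fk(K,j); return np.r_[(P-pos)*10,Z-z]
    o=least_squares(f,[.2,0,-.8,.2,-.3],bounds=lim.T); return np.abs(o.fun).max(),o.x
if __name__=='__main__':
    print(K.round(4),np.abs(g.fun).max())
    print(fk(K,D[3][0])[1],Rhang(50)[:,2])
    for psi in (-.12,-.35,-.5,-.65,-.8,.3,.5,.7):
        for p in (0,10,20,30,40,50):
            out=[]
            for xb,zb in ((.01,-.03),(-.03,.0)):
                Rt=Rhang(p,psi); t=stand(xb,zb)-Rt@np.array([-.087,0,-.008]); e,j=ik(t,Rt[:,2]); out.append((round(e,3),round(j[2],2),round(j[4],2)))
            if out[0][0]<.02: print(psi,p,out)
E
python3 kin.py
```

```text
[-0.0154  0.2521  0.5361  0.425   0.0391  0.4152  0.0378] 0.07061877781908074
[ 0.63914843 -0.07793552 -0.7651244 ] [ 0.63816509 -0.07694952 -0.76604444]
-0.12 40 [(np.float64(0.0), np.float64(-0.98), np.float64(-0.24)), (np.float64(0.003), np.float64(-1.0), np.float64(-0.26))]
-0.12 50 [(np.float64(0.0), np.float64(-0.8), np.float64(-0.2)), (np.float64(0.0), np.float64(-0.82), np.float64(-0.22))]
-0.35 40 [(np.float64(0.0), np.float64(-0.9), np.float64(-0.43)), (np.float64(0.0), np.float64(-0.93), np.float64(-0.44))]
-0.35 50 [(np.float64(0.0), np.float64(-0.72), np.float64(-0.36)), (np.float64(0.0), np.float64(-0.74), np.float64(-0.37))]
-0.5 30 [(np.float64(0.002), np.float64(-1.0), np.float64(-0.61)), (np.float64(0.021), np.float64(-1.0), np.float64(-0.63))]
-0.5 40 [(np.float64(0.0), np.float64(-0.83), np.float64(-0.54)), (np.float64(0.0), np.float64(-0.85), np.float64(-0.56))]
-0.5 50 [(np.float64(0.0), np.float64(-0.65), np.float64(-0.45)), (np.float64(0.0), np.float64(-0.67), np.float64(-0.46))]
-0.65 30 [(np.float64(0.0), np.float64(-0.91), np.float64(-0.74)), (np.float64(0.
[... 799 characters left out ...]
4(0.0), np.float64(-1.0), np.float64(0.12)), (np.float64(0.022), np.float64(-1.0), np.float64(0.11))]
0.3 50 [(np.float64(0.0), np.float64(-0.83), np.float64(0.11)), (np.float64(0.0), np.float64(-0.85), np.float64(0.09))]
0.5 40 [(np.float64(0.0), np.float64(-0.96), np.float64(0.29)), (np.float64(0.0), np.float64(-1.0), np.float64(0.28))]
0.5 50 [(np.float64(0.0), np.float64(-0.78), np.float64(0.25)), (np.float64(0.0), np.float64(-0.82), np.float64(0.24))]
0.7 40 [(np.float64(0.0), np.float64(-0.89), np.float64(0.45)), (np.float64(0.0), np.float64(-0.93), np.float64(0.44))]
0.7 50 [(np.float64(0.0), np.float64(-0.71), np.float64(0.38)), (np.float64(0.0), np.float64(-0.74), np.float64(0.37))]
```

```bash
python3 -c "
from plan import *
for x,z,p in ((-.01,.0,42),(-.006,-.02,42)): hang(x,z,p,.087)"
```

```text
d mm [ 32.9 -25.  -64.8] rot [-1.25 14.57 -0.23] | 14.6 clock 6.85
d mm [ 48.8 -24.7 -52. ] rot [-1.25 14.57 -0.23] | 14.6 clock 6.85
```

```bash
python3 -m creep '[[0.002,-0.002,-0.01,0,2,0],[0.007,-0.005,-0.022,-0.2,4.5,0],[0.013,-0.01,-0.035,-0.5,7.5,0],[0.02,-0.015,-0.047,-0.8,10.5,0],[0.026,-0.02,-0.056,-1,12.5,0],[0.031,-0.024,-0.062,-1.2,14,-0.2],[0.033,-0.025,-0.065,-1.2,14.6,-0.2],[0.033,-0.025,-0.065,-1.2,14.6,-0.2]]'
python3 -c "
from plan import *
s=env.get_state();print(s['joint_pos'].round(3),s['wrist_force'])
for x,z,p in ((-.01,0,42),(-.008,-.025,42)): hang(x,z,p,.087)
im,A=cloud('side'); cv2.imwrite('pics/s5.png',cv2.resize(im[90:200,250:390],None,fx=5,fy=5))"
```

```text
clock: 7.65
tcp_pos: [0.5829, 0.1123, 0.1635]
orientation: [0.408, 0.056, 0.911, -0.024]
wrist_force: [-0.1, -0.1, -1.4]
finger_gap: 0.0195
[ 0.16  -0.033 -0.953 -0.171 -0.207  0.191] [-0.10763536 -0.07136696 -1.39296164]
d mm [2.5 0.2 2.5] rot [ 0.    0.21 -0.11] | 0.2 clock 7.65
d mm [19.8  0.1 20.7] rot [ 0.    0.21 -0.11] | 0.2 clock 7.65
```

View pics/s5.png

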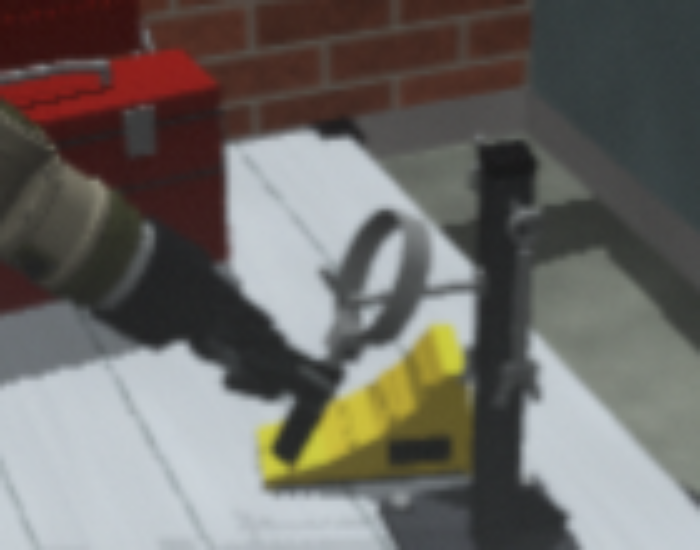

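The bar runs through the ring (tip at 325,275, bar leaving at 470,285). Next I'll lower it onto the bar and swing the handle down, letting it pivot between lightly gripping pads.

```bash
cat >> plan.py <<'E'
def pivot(q,p,lever,ri,xe,lift=0,depth=.008,psi=-.12):
    """wrench tilt q (deg) about front band edge resting at bar x=xe, hand pitch p"""
    a=np.radians(q); cx=xe-ri*np.sin(a)-.011*np.cos(a); cz=.004-ri*np.cos(a)+.011*np.sin(a)+lift
    G=stand(cx-lever*np.sin(a),cz-lever*np.cos(a)); Rt=Rhang(p,psi)
    delta(G+Rt@np.array([0,0,depth]),Rt)
E
python3 -c "
from plan import *
pivot(42,42,.087,.043,.034,.003)
for q in (42,32,22,12,4): pivot(q,40,.087,.043,.034,.001)"
```

```text
d mm [10.8  0.  19.1] rot [ 0.01  0.21 -0.1 ] | 0.2 clock 7.7
d mm [12.   0.  20.5] rot [ 0.   -1.79 -0.1 ] | 1.8 clock 7.7
d mm [12.   0.  43.2] rot [ 0.   -1.79 -0.1 ] | 1.8 clock 7.7
d mm [ 8.1  0.  65.6] rot [ 0.   -1.79 -0.1 ] | 1.8 clock 7.7
d mm [ 0.3  0.1 87. ] rot [ 0.   -1.79 -0.1 ] | 1.8 clock 7.7
d mm [-8.500e+00  1.000e-01  1.029e+02] rot [ 0.   -1.79 -0.1 ] | 1.8 clock 7.7
```

```bash
python3 -m creep '[[0.004,0,0.006,0,0,0],[0.009,0,0.014,0,0,0],[0.012,0,0.02,0,0,0],[0.012,0,0.027,0,0,0],[0.012,0,0.035,0,0,0],[0.012,0,0.043,0,0,0],[0.011,0,0.05,0,0,0],[0.01,0,0.058,0,0,0]]' - 20
python3 -m creep '[[-0.002,0,0.006,0,0,0],[-0.005,0,0.013,0,0,0],[-0.008,0,0.02,0,0,0],[-0.011,0,0.028,0,0,0],[-0.015,0,0.035,0,0,0],[-0.018,0,0.041,0,0,0],[-0.018,0,0.041,0,0,0],[-0.018,0,0.041,0,0,0]]'
python3 -c "
from plan import *
s=env.get_state();print(s['joint_pos'].round(3),s['wrist_force'])
for q in (4,0): pivot(q,42,.087,.043,.034,.0)
im,A=cloud('side'); cv2.imwrite('pics/s6.png',cv2.resize(im[90:200,250:390],None,fx=5,fy=5))"
```

```text
clock: 8.5
tcp_pos: [0.6204, 0.1079, 0.1162]
orientation: [0.408, 0.056, 0.911, -0.024]
wrist_force: [-2.5, 1.0, 3.0]
finger_gap: 0.0196
clock: 9.3
tcp_pos: [0.6594, 0.1028, 0.0991]
orientation: [0.404, 0.055, 0.913, -0.024]
wrist_force: [-4.6, 0.5, -5.0]
finger_gap: 0.0198
[ 0.111  0.225 -0.885 -0.36  -0.171  0.157] [-4.64760649  0.49391257 -5.00620675]
d mm [-4.   0.4  3.5] rot [-0.03 -0.2  -0.01] | 0.2 clock 9.3
d mm [-9.3  0.5 10.9] rot [-0.03 -0.2  -0.01] | 0.2 clock 9.3
```

View pics/s6.png

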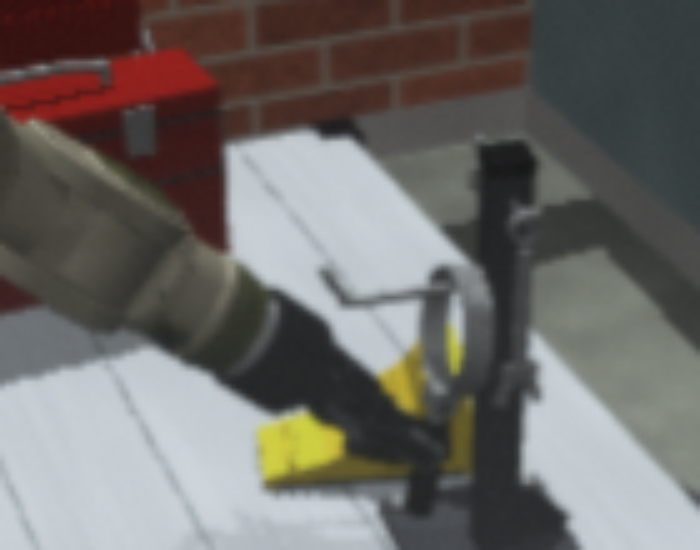

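Wrench L now hangs on the bar near the post, handle nearly vertical (band at 455,330, grip at 425,470). I'll open the fingers and back out.

```bash
python3 -m creep '[[0,0,0,0,0,0],[0,0,0,0,0,0],[0,0,0,0,0,0],[0,0,-0.01,0,0,0],[0,0,-0.03,0,0,0],[0,0,-0.06,0,0,0],[0,0,-0.1,0,0,0],[0,0,-0.14,0,0,0]]' 0.05 70
python3 -c "
from plan import *
s=env.get_state();print(s['wrist_force'])
im,A=cloud('side'); cv2.imwrite('pics/s7.png',cv2.resize(im[90:200,250:390],None,fx=5,fy=5))
P=A.reshape(-1,3)-BAR; c,s_=np.cos(PSI),np.sin(PSI); X=P[:,0]*c+P[:,1]*s_; Y=-P[:,0]*s_+P[:,1]*c; Z=P[:,2]
for lo in (-.20,-.18,-.16,-.14,-.12,-.10,-.08,-.06,-.04,-.02,0):
    m=(abs(Y)<.06)&(Z>lo)&(Z<lo+.02)&(X>-.02)&(X<.044); print(lo,m.sum(),np.percentile(X[m],[5,50,95]).round(3) if m.sum() else '',np.median(Y[m]).round(3) if m.sum() else '')
th=.878; delta([.491-.045*np.cos(th),-.308-.045*np.sin(th),.13],Rdown(th))"
```

```text
clock: 10.15
tcp_pos: [0.5566, 0.1152, 0.1964]
orientation: [0.407, 0.056, 0.911, -0.024]
wrist_force: [0.6, 0.0, 0.4]
finger_gap: 0.0502
[0.64065995 0.04853431 0.39354733]
-0.2 9 [0.029 0.034 0.042] -0.011
-0.18 24 [0.028 0.035 0.042] -0.011
-0.16 24 [0.028 0.034 0.041] -0.01
-0.14 23 [0.027 0.034 0.042] -0.009
-0.12 21 [0.028 0.034 0.042] -0.008
-0.1 38 [0.028 0.033 0.042] -0.004
-0.08 49 [0.027 0.036 0.043] 0.025
-0.06 48 [0.028 0.034 0.042] 0.032
-0.04 41 [0.028 0.036 0.043] -0.043
-0.02 62 [-0.009  0.032  0.043] -0.027
0 52 [-0.014  0.03   0.043] -0.005
d mm [  76.7 -466.6   18.8] rot [-23.99  44.28 -53.69] | 73.6 clock 10.2
```

View pics/s7.png

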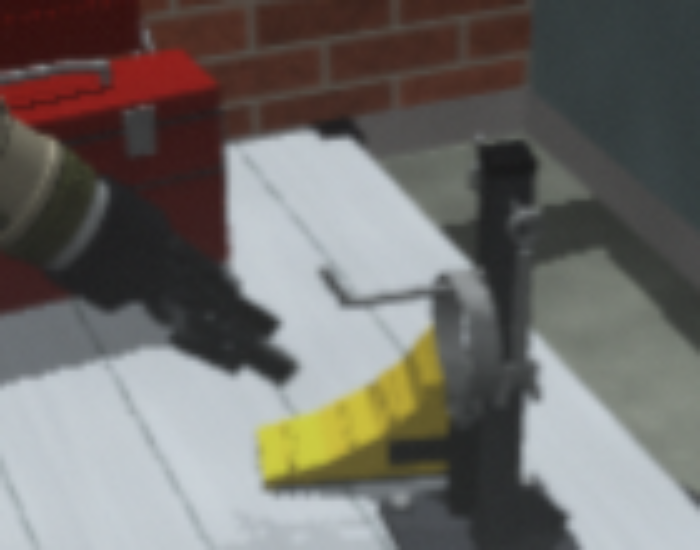

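L hangs freely and vertical near the post (band at 470,340, grip at 460,450). The point cloud puts it at about x=+33 mm on the bar, all the way down. Next is M.

```bash
python3 -m creep '[[0,-0.02,-0.005,-1,2,-2],[0.005,-0.055,-0.008,-3,6,-7],[0.015,-0.1,-0.008,-6,11,-13],[0.025,-0.145,-0.005,-9,16,-19],[0.033,-0.19,-0.002,-11.5,21,-25.5],[0.042,-0.235,0.002,-14,26,-31.5],[0.05,-0.28,0.006,-16.5,31,-37.5],[0.056,-0.315,0.01,-18.5,34,-41.5]]'
python3 -c "
from plan import *
th=.878; delta([.491-.045*np.cos(th),-.308-.045*np.sin(th),.13],Rdown(th))"
```

```text
clock: 11.0
tcp_pos: [0.4901, -0.1974, 0.1479]
orientation: [0.098, -0.325, 0.941, -0.007]
wrist_force: [0.1, 0.6, 0.8]
finger_gap: 0.0502
d mm [113.6 -96.1   5. ] rot [ -5.49   9.82 -12.12] | 16.5 clock 11.0
```

```bash
python3 -m creep '[[0.015,-0.013,0,-0.7,1.3,-1.6],[0.035,-0.03,0.001,-1.7,3,-3.7],[0.06,-0.05,0.002,-2.9,5.2,-6.4],[0.083,-0.07,0.003,-4,7.2,-8.9],[0.1,-0.085,0.004,-4.8,8.7,-10.7],[0.111,-0.094,0.005,-5.4,9.6,-11.9],[0.114,-0.096,0.005,-5.5,9.8,-12.1],[0.114,-0.096,0.005,-5.5,9.8,-12.1]]' 0.04
python3 -c "
from plan import *
th=.878; u=np.array([np.cos(th),np.sin(th)]); o=np.array([.491,-.308])
x=lookw('w8','M',o+.05*u,o-.0515*u)
delta([x[0]-.04*np.cos(x[2]),x[1]-.04*np.sin(x[2]),.004],Rdown(x[2]))
s=env.get_state(); im,A=cloud('wrist'); P=(A.reshape(-1,3)-s['tcp_pos'])@q2R(s['orientation']); z=A.reshape(-1,3)[:,2]
m=(z>.008)&(z<.03)&(abs(P[:,1])<.09)&(abs(P[:,0])<.13)
Q=P[m]
for lo in np.arange(-.12,.12,.012):
    y=np.sort(Q[(Q[:,0]>=lo)&(Q[:,0]<lo+.012)][:,1])
    if len(y): 
        g=np.split(y,np.where(np.diff(y)>.004)[0]+1); print(round(lo,3),[(round(a[0],3),round(a[-1],3)) for a in g if len(a)>3])
"
```

```text
clock: 11.8
tcp_pos: [0.4617, -0.339, 0.1285]
orientation: [0.001, -0.424, 0.906, 0.001]
wrist_force: [0.5, 0.3, 0.6]
finger_gap: 0.0402
3806 [ 0.4902 -0.3101  0.8598] 0.010101682717432232
d mm [  0.4  -3.2 124.6] rot [0.05 0.21 0.89] | 0.9 clock 11.85
-0.12 [(np.float64(-0.04), np.float64(-0.027)), (np.float64(0.015), np.float64(0.027)), (np.float64(0.036), np.float64(0.044))]
-0.108 [(np.float64(-0.042), np.float64(-0.038)), (np.float64(0.026), np.float64(0.042))]
-0.096 [(np.float64(0.03), np.float64(0.032)), (np.float64(0.078), np.float64(0.09))]
-0.084 [(np.float64(0.025), np.float64(0.031)), (np.float64(0.075), np.float64(0.09))]
-0.072 [(np.float64(-0.037), np.float64(-0.026)), (np.float64(0.013), np.float64(0.03)), (np.float64(0.084), np.float64(0.09))]
-0.06 [(np.float64(-0.028), np.float64(0.035))]
-0.048 [(np.float64(-0.017), np.float64(0.008)), (np.float64(0.022), np.float64(0.044))]
-0.036 [(np.float64(-0.014), np.float64(0.005)), (np.float64(0.031), np.float64(0.051))]
-0.024 [(np.float64(-0.015), np.float64(0.007)), (np.float64(0.038), np.float64(0.057))]
-0.012 [(np.float64(-0.015), np.float64(0.008)), (np.float64(0.044), np.float64(0.064))]
-0.0 [(np.float64(-0.014), np.float64(0.008)), (np.float64(0.051), np.float64(0.071))]
0.012 [(np.float64(-0.014), np.float64(0.008)), (np.float64(0.058), np.float64(0.079))]
0.024 [(np.float64(-0.013), np.float64(0.008)), (np.float64(0.065), np.float64(0.084))]
0.036 [(np.float64(-0.013), np.float64(0.008)), (np.float64(0.072), np.float64(0.09))]
0.048 [(np.float64(0.075), np.float64(0.09))]
0.06 [(np.float64(0.082), np.float64(0.09))]
```

```bash
python3 -m creep '[[0,-0.003,0.03,0,0,0.3],[0,-0.003,0.06,0,0,0.3],[0,-0.003,0.09,0,0,0.3],[0,-0.003,0.11,0,0,0.3],[0,-0.003,0.12,0,0,0.3],[0,-0.003,0.124,0,0,0.3],[0,-0.003,0.124,0,0,0.3],[0,-0.003,0.124,0,0,0.3]]' 
python3 -c "
from h import *
s=env.get_state();print(s['tcp_pos'],s['wrist_force'])"
python3 -m creep '[[0,0,0,0,0,0],[0,0,0,0,0,0],[0,0,0,0,0,0],[0,0,0,0,0,0],[0,0,-0.005,0,0,0],[0,0,-0.02,0,0,0],[0,0,-0.045,0,0,0],[0,0,-0.075,0,0,0]]' 0.01 70
python3 -c "
from plan import *
print(env.get_state()['wrist_force'])
hang(-.12,.10,52,.09)"
```

```text
clock: 12.7
tcp_pos: [0.4649, -0.341, 0.0055]
orientation: [0.002, -0.422, 0.907, 0.0]
wrist_force: [0.0, 0.0, 0.5]
finger_gap: 0.0398
[ 0.46492876 -0.34098774  0.00548083] [0.01147543 0.0202012  0.46712233]
clock: 13.5
tcp_pos: [0.463, -0.3398, 0.0789]
orientation: [0.001, -0.422, 0.907, 0.003]
wrist_force: [0.3, 0.1, -1.8]
finger_gap: 0.0197
[ 0.29610173  0.07392721 -1.84427918]
d mm [-356.   303.9 -186.8] rot [ 19.12 -34.75  54.46] | 67.4 clock 13.5
```

```bash
python3 -m creep '[[-0.005,0.005,-0.03,0.5,-1,1],[-0.02,0.018,-0.065,2,-3,5],[-0.05,0.043,-0.1,4,-7,11],[-0.085,0.072,-0.13,6.5,-11.5,18],[-0.125,0.106,-0.15,8.5,-16,25],[-0.162,0.138,-0.165,10.5,-20,31],[-0.195,0.166,-0.172,12,-23,36],[-0.22,0.188,-0.175,13.5,-25,39]]'
python3 -c "
from plan import *
hang(-.11,.085,52,.091)"
```

```text
clock: 14.3
tcp_pos: [0.4607, -0.0503, 0.2561]
orientation: [0.243, -0.083, 0.967, -0.013]
wrist_force: [0.2, 0.7, -1.5]
finger_gap: 0.0199
d mm [-35.3 172.8   9.8] rot [ 5.45 -9.54 15.22] | 18.8 clock 14.3
```

```bash
python3 -m creep '[[-0.005,0.025,0,0.8,-1.5,2.2],[-0.011,0.055,0.001,1.8,-3,5],[-0.019,0.09,0.003,2.9,-5,8],[-0.026,0.125,0.006,4,-7,11],[-0.031,0.15,0.008,4.8,-8.4,13.3],[-0.034,0.167,0.009,5.3,-9.2,14.8],[-0.035,0.173,0.01,5.5,-9.5,15.2],[-0.035,0.173,0.01,5.5,-9.5,15.2]]'
python3 -c "
from plan import *
for x,z,p in ((-.11,.085,52),(-.085,.053,50),(-.06,.02,50),(-.045,.008,46),(-.03,.0,42)): hang(x,z,p,.091)
im,A=cloud('side'); s=env.get_state(); print(s['joint_pos'].round(2)); Q=(A.reshape(-1,3)-s['tcp_pos'])@q2R(s['orientation'])
m=(abs(Q[:,1])<.06)&(abs(Q[:,2]+.008)<.025)&(Q[:,0]<-.055)&(Q[:,0]>-.15); Q=Q[m]; print(len(Q),np.percentile(Q,[3,50,97],0).round(3))"
```

```text
clock: 15.1
tcp_pos: [0.4688, 0.1254, 0.2504]
orientation: [0.322, 0.053, 0.945, -0.02]
wrist_force: [-0.6, -0.8, -0.8]
finger_gap: 0.0196
d mm [-1.8  0.8 -1.5] rot [ 0.07 -0.31  0.42] | 0.5 clock 15.1
d mm [-2.4  0.7 42.3] rot [ 0.08 -2.31  0.42] | 2.3 clock 15.1
d mm [-2.   0.7 83.7] rot [ 0.08 -2.31  0.42] | 2.3 clock 15.1
d mm [ -7.6   0.6 108.7] rot [ 0.09 -6.31  0.41] | 6.3 clock 15.1
d mm [-16.    0.5 130.4] rot [  0.11 -10.31   0.41] | 10.3 clock 15.1
[ 0.22 -0.32 -0.76  0.5  -0.21  0.27]
301 [[-0.128 -0.039 -0.016]
 [-0.092 -0.013 -0.005]
 [-0.057  0.037  0.006]]
```

```bash
python3 -m creep '[[0,0,0.012,0,-0.5,0],[-0.001,0,0.028,0,-1.5,0.2],[-0.002,0,0.044,0,-2.3,0.4],[-0.002,0,0.06,0,-2.3,0.4],[-0.002,0,0.074,0,-2.3,0.4],[-0.002,0,0.084,0,-2.3,0.4],[-0.002,0,0.084,0,-2.3,0.4],[-0.002,0,0.084,0,-2.3,0.4]]'
python3 -c "
from plan import *
print(env.get_state()['wrist_force'])
for x,z,p in ((-.06,.02,50),(-.045,.008,46),(-.03,.0,42),(-.025,-.005,42)): hang(x,z,p,.091)
pivot(42,42,.091,.036,.013,.004)
im,A=cloud('side'); cv2.imwrite('pics/s9.png',cv2.resize(im[90:200,250:390],None,fx=5,fy=5))"
```

```text
clock: 15.95
tcp_pos: [0.5224, 0.1175, 0.186]
orientation: [0.342, 0.058, 0.938, -0.02]
wrist_force: [0.4, 0.7, -1.7]
finger_gap: 0.0198
[ 0.37736816  0.74286142 -1.65665261]
d mm [ 1.5  2.2 -0.4] rot [-0.04  0.06 -0.17] | 0.2 clock 15.95
d mm [-3.1  2.2 24.8] rot [-0.04 -3.94 -0.17] | 3.9 clock 15.95
d mm [-10.6   2.3  46.8] rot [-0.05 -7.94 -0.17] | 7.9 clock 15.95
d mm [-11.2   2.3  53.9] rot [-0.05 -7.94 -0.17] | 7.9 clock 15.95
d mm [-11.5   2.3  62.5] rot [-0.05 -7.94 -0.17] | 7.9 clock 15.95
```

View pics/s9.png

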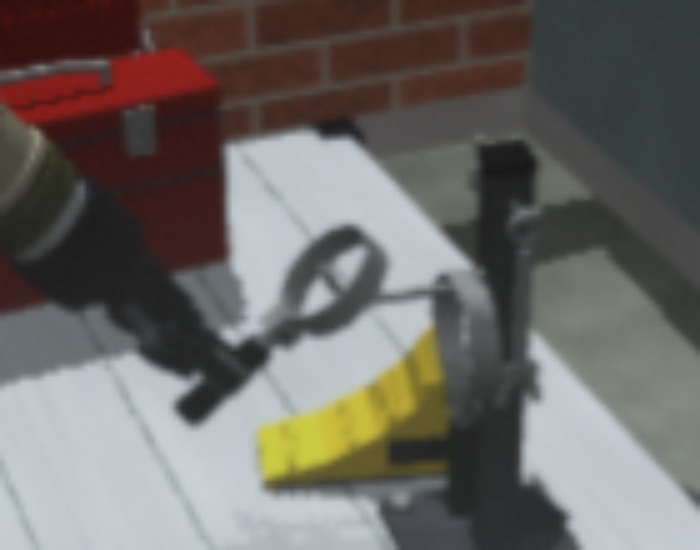

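M is threaded too: the tip is centred in its hole at (330,280) and L still hangs undisturbed. I'll take M to the start of the pivot.

```bash
python3 -m creep '[[-0.001,0,0.008,0,-1.2,0],[-0.003,0.001,0.018,0,-2.8,0],[-0.005,0.001,0.028,0,-4.5,0],[-0.008,0.002,0.038,0,-6.3,0],[-0.01,0.002,0.047,0,-7.9,0],[-0.011,0.002,0.054,0,-7.9,0],[-0.011,0.002,0.06,0,-7.9,0],[-0.011,0.002,0.062,0,-7.9,0]]'
python3 -c "
from plan import *
s=env.get_state();print(s['joint_pos'].round(3),s['wrist_force'])
for q in (42,32,22,12,4,1): pivot(q,42,.091,.036,.013,.001)"
```

```text
clock: 16.8
tcp_pos: [0.5713, 0.1145, 0.146]
orientation: [0.406, 0.056, 0.912, -0.024]
wrist_force: [0.1, -0.2, -1.7]
finger_gap: 0.0199
[ 0.17  -0.017 -0.994 -0.224 -0.214  0.2  ] [ 0.106817   -0.20797206 -1.7220582 ]
d mm [ 2.5 -0.6  2.3] rot [ 0.    0.   -0.14] | 0.1 clock 16.8
d mm [ 2.4 -0.6 24.5] rot [ 0.    0.   -0.14] | 0.1 clock 16.8
d mm [-1.4 -0.6 46.4] rot [ 0.    0.   -0.14] | 0.1 clock 16.8
d mm [-9.1 -0.6 67.3] rot [ 0.    0.   -0.14] | 0.1 clock 16.8
d mm [-17.7  -0.6  82.8] rot [ 0.    0.   -0.14] | 0.1 clock 16.8
d mm [-21.5  -0.6  88.3] rot [ 0.    0.   -0.14] | 0.1 clock 16.8
```

```bash
python3 -m creep '[[0.001,0,0.004,0,0.5,0],[0.002,0,0.01,0,0.5,0],[0.003,0,0.017,0,0.5,0],[0.0025,0,0.024,0,0.5,0],[0.0015,0,0.032,0,0.5,0],[0,0,0.04,0,0.5,0],[-0.0025,0,0.049,0,0.5,0],[-0.005,0,0.057,0,0.5,0]]' - 20
python3 -m creep '[[-0.003,0,0.008,0,0,0],[-0.006,0,0.014,0,0,0],[-0.009,0,0.02,0,0,0],[-0.012,0,0.025,0,0,0],[-0.014,0,0.028,0,0,0],[-0.014,0,0.028,0,0,0],[-0.014,0,0.028,0,0,0],[-0.014,0,0.028,0,0,0]]'
python3 -c "
from plan import *
s=env.get_state();print(s['joint_pos'].round(3),s['wrist_force'])
for q in (4,1): pivot(q,42,.091,.036,.013,.001)
im,A=cloud('side'); cv2.imwrite('pics/s10.png',cv2.resize(im[90:200,250:390],None,fx=5,fy=5))
P=A.reshape(-1,3)-BAR; c,s_=np.cos(PSI),np.sin(PSI); X=P[:,0]*c+P[:,1]*s_; Y=-P[:,0]*s_+P[:,1]*c; Z=P[:,2]
for lo in (-.20,-.18,-.16,-.14,-.12,-.10,-.08,-.06,-.04,-.02,0):
    m=(abs(Y)<.06)&(Z>lo)&(Z<lo+.02)&(X>-.05)&(X<.044); print(lo,m.sum(),np.sort(X[m])[::3].round(3))"
```

```text
clock: 17.6
tcp_pos: [0.6167, 0.109, 0.111]
orientation: [0.402, 0.056, 0.914, -0.024]
wrist_force: [-2.4, 0.6, -0.5]
finger_gap: 0.0197
clock: 18.4
tcp_pos: [0.6427, 0.1052, 0.0987]
orientation: [0.398, 0.055, 0.915, -0.024]
wrist_force: [-5.4, 0.0, -4.1]
finger_gap: 0.0197
[ 0.12   0.199 -0.906 -0.34  -0.175  0.166] [-5.39336874  0.02655298 -4.11117353]
d mm [-4.7  0.1 -2.4] rot [-0.04 -0.97 -0.04] | 1.0 clock 18.4
d mm [-8.6  0.1  3.1] rot [-0.04 -0.97 -0.04] | 1.0 clock 18.4
-0.2 6 [0.01  0.015]
-0.18 27 [-0.021  0.01   0.012  0.013  0.016  0.018  0.022  0.023  0.026]
-0.16 57 [-0.021 -0.019 -0.018 -0.017 -0.016 -0.012 -0.01  -0.008 -0.004  0.
  0.013  0.014  0.014  0.016  0.018  0.022  0.023  0.027  0.03 ]
-0.14 48 [-0.024 -0.017 -0.014 -0.01  -0.008 -0.001  0.004  0.015  0.016  0.018
  0.02   0.022  0.023  0.025  0.029  0.03 ]
-0.12 102 [-0.049 -0.045 -0.036 -0.026 -0.024 -0.022 -0.021 -0.02  -0.018 -0.016
 -0.016 -0.014 -0.013 -0.01  -0.01  -0.008 -0.007 -0.007 -0.005 -0.003
 -0.     0.     0.004  0.006  0.011  0.017  0.019  0.021  0.022  0.025
  0.025  0.029  0.03   0.033]
-0
[... 689 characters left out ...]
.032 0.033 0.034 0.036 0.039 0.041]
-0.04 85 [0.007 0.009 0.01  0.012 0.012 0.013 0.015 0.016 0.016 0.018 0.019 0.02
 0.021 0.023 0.023 0.024 0.026 0.027 0.027 0.028 0.031 0.032 0.034 0.034
 0.035 0.038 0.041 0.041 0.044]
-0.02 97 [-0.047 -0.038 -0.023 -0.013  0.001  0.011  0.012  0.013  0.014  0.015
  0.016  0.016  0.018  0.019  0.02   0.021  0.022  0.025  0.026  0.026
  0.027  0.028  0.029  0.03   0.032  0.034  0.035  0.037  0.039  0.039
  0.041  0.042  0.044]
0 95 [-0.05  -0.046 -0.04  -0.032 -0.027 -0.02  -0.013 -0.008 -0.003  0.008
  0.016  0.017  0.018  0.019  0.02   0.022  0.023  0.024  0.026  0.027
  0.028  0.029  0.03   0.033  0.034  0.035  0.036  0.038  0.039  0.041
  0.042  0.043]
```

Per the point cloud, M's band sits further forward than planned. It presses on L (5 N along the bar), and L's handle has swung out. I'll lift M a few mm, back it off about 14 mm and set it down again.

```bash
python3 -m creep '[[-0.002,0,-0.002,0,0,0],[-0.0045,0,-0.004,0,0,0],[-0.001,0,-0.008,0,0,0],[0.002,0,-0.011,0,0,0],[0.005,0,-0.0143,0,0,0],[0.008,0,-0.0115,0,0,0],[0.01,0,-0.0095,0,0,0],[0.01,0,-0.0095,0,0,0]]' - 60
cat > obs.py <<'E'
from plan import *
def obs():
    s=env.get_state();print(s['clock'],s['wrist_force'].round(1))
    im,A=cloud('side'); cv2.imwrite('pics/obs%d.png'%int(s['clock']*100),cv2.resize(im[90:200,250:390],None,fx=5,fy=5))
    P=A.reshape(-1,3)-BAR; c,s_=np.cos(PSI),np.sin(PSI); X=P[:,0]*c+P[:,1]*s_; Y=-P[:,0]*s_+P[:,1]*c; Z=P[:,2]
    for lo in np.arange(-.20,.01,.02):
        m=(abs(Y)<.06)&(Z>lo)&(Z<lo+.02)&(X>-.07)&(X<.044); h,_=np.histogram(X[m],np.arange(-.07,.046,.004)); print('%.2f'%lo,' '.join('%2d'%v if v else ' .' for v in h))
obs()
E
python3 obs.py
```

```text
clock: 19.25
tcp_pos: [0.6321, 0.107, 0.1011]
orientation: [0.402, 0.056, 0.914, -0.024]
wrist_force: [-0.6, 0.3, -4.6]
finger_gap: 0.0196
19.25 [-0.6  0.3 -4.6]
-0.20  .  .  .  .  .  .  .  .  .  .  .  .  .  .  .  .  .  2  .  .  1  .  .  .  .  .  .  .
-0.18  .  .  .  .  .  .  .  .  .  .  .  .  .  .  .  .  .  7  5  5  4  4  2  .  .  .  .  .
-0.16  .  .  .  .  .  .  .  .  .  4  6  7  6  2  1  1  .  4  7  6  4  5  3  .  .  .  .  .
-0.14  .  .  .  .  .  .  .  .  1  1  1  5  3  3  3  3  .  .  6  5  6  7  2  5  .  .  .  .
-0.12  .  1  2  .  .  .  1  2  5  9  8  8 12  9  6  4  4  .  5  5  8  6  2  4  .  .  .  .
-0.10  3  4  3  6  6  7 14 11  4  2  1  .  1  5  7  6  3  4  1  4  5  6  7  4  4  .  .  .
-0.08 10 14 13 15 10  1  .  .  .  .  .  .  .  . 11 10  6  8  8  7  2  4  4  2  1  1  .  .
-0.06  6  1  .  .  .  .  .  .  .  .  .  .  .  .  1  5 13 10 14 13 13  9 10 11  4  3  1  .
-0.04  .  .  .  .  .  .  .  .  .  .  .  .  .  .  .  .  2 10 10  8 12 13  7  7  7  8  3  .
-0.02  .  .  .  .  .  .  1  1  1  1  .  1  1  1  1  1  1  1 11  9 11 12 12  5  6 10  5  1
-0.00  .  .  1  1  7  3  2  3  2  2  3  1  1  2  2  3  1  2  2 11 11 10 11 11 11 10  7  3
```

```bash
python3 -m creep '[[-0.003,0,-0.003,0,0,0],[-0.007,0,-0.0065,0,0,0],[-0.003,0,-0.011,0,0,0],[0,0,-0.014,0,0,0],[0.003,0,-0.017,0,0,0],[0.006,0,-0.0195,0,0,0],[0.006,0,-0.0195,0,0,0],[0.006,0,-0.0195,0,0,0]]' - 60
python3 obs.py
```

```text
clock: 20.1
tcp_pos: [0.6138, 0.1094, 0.1105]
orientation: [0.402, 0.056, 0.914, -0.024]
wrist_force: [-0.3, -1.1, -3.3]
finger_gap: 0.0197
20.1 [-0.3 -1.1 -3.3]
-0.20  .  .  .  .  .  .  .  .  .  .  .  .  .  .  .  .  .  .  .  .  .  .  .  .  .  .  .  .
-0.18  .  .  .  .  .  .  .  .  .  .  .  .  5  5  4  4  2  .  .  .  .  .  .  .  .  .  .  .
-0.16  .  .  .  .  .  6  2  2  3  3  .  .  .  9  4  4  5  4  .  .  .  .  .  .  .  .  .  .
-0.14  .  .  .  .  1  4  4  3  3  4  1  .  .  8  6  5  5  5  2  .  .  .  .  .  .  .  .  .
-0.12  .  .  2  3  5  3  5 10  6  6  3  3  1  . 11  6  4  5  5  .  .  .  .  .  .  .  .  .
-0.10  2  3  3  7  7  8  4  6  8  8  5  7  3  3  4  6  6  4  3  2  1  .  .  .  .  .  .  .
-0.08 11  7 12  .  .  .  .  .  .  7  5  5  5  3  5  6  6  7  3  4  .  .  .  .  .  .  .  .
-0.06  .  .  .  .  .  .  .  .  .  2 12 11 11  9  8 11  7  5  6  3  3  2  .  .  .  .  .  .
-0.04  .  .  .  .  .  .  .  .  .  .  .  2 12 10  9 10 12  5 10  4  6  3  .  .  .  .  .  .
-0.02  .  .  .  .  .  .  1  1  2  1  1  .  4 12 11 12 13 15  6  9  7 10  3  .  1  1  1  1
-0.00  .  .  1  4  6  4  1  2  3  1  1  3  1  4 14 14 13 15 10 14 13 12 11  .  1  1  3  1
```

L followed M back, and the wrist carries about 2 N extra, so M's front rim has wedged under L's band. I'll tilt M steeply so L slides off its rim towards the post.

```bash
python3 -m creep '[[0.001,0,-0.006,0,3,0],[0.003,0,-0.015,0,7,0],[0.005,0,-0.026,0,12,0],[0.007,0,-0.037,0,17,0],[0.009,0,-0.048,0,22,0],[0.01,0,-0.058,0,27,0],[0.012,0,-0.066,0,31,0],[0.012,0,-0.069,0,32,0]]' - 60
python3 obs.py
```

```text
clock: 20.95
tcp_pos: [0.5584, 0.1163, 0.1506]
orientation: [0.136, 0.061, 0.989, -0.007]
wrist_force: [1.1, 1.2, -1.0]
finger_gap: 0.0199
20.95 [ 1.1  1.2 -1. ]
-0.20  .  .  .  .  .  .  .  .  .  .  .  .  .  .  .  .  .  .  .  .  .  .  .  .  3  2  3  4
-0.18  .  .  .  .  .  .  .  .  .  .  .  .  .  .  .  .  .  .  .  .  .  .  .  .  5  6  5  3
-0.16  .  .  .  .  .  .  .  .  .  .  .  .  .  .  .  .  .  .  .  .  .  .  .  .  7  7  6  5
-0.14  .  .  .  .  .  .  .  .  .  .  .  .  .  .  .  .  .  .  .  .  .  .  .  .  5  8  5  5
-0.12  .  .  .  .  .  .  .  .  .  .  .  .  .  .  .  .  .  .  .  .  .  .  .  .  5  8  4  3
-0.10  .  .  .  .  .  .  .  .  .  .  .  .  .  .  .  .  .  .  .  .  .  .  .  4 13  8  8  7
-0.08  2  1  .  .  .  .  .  .  .  .  .  .  .  .  .  .  .  .  .  .  .  .  .  2  9 10 12 10
-0.06  8  6  8  3  3  2  3  1  .  .  .  .  .  .  .  .  .  .  .  .  .  .  .  .  8 12 10 10
-0.04  .  .  5  7  9 13  8 12  7 11  5  6  2  .  1  .  .  .  .  .  .  .  .  .  6  7 10 11
-0.02  .  .  .  .  .  1  2  2  9  7  8 15 11 12 10 10  9  3  4  1  .  .  .  3  9 10 10 10
-0.00  .  .  .  4  5  4  1  2  1  2  2  1  5  7 11 11 17 12 10 11 10  2  2  1  8  8  9  7
```

L slid off and hangs straight again at x=25–45 mm on the bar, with M alone in the gripper. Next I'll measure the true pose of M's ring in the hand.

```bash
cat > ring.py <<'E'
from plan import *
def ring(ro,xmax=.02,zmin=-.075):
    """held band's tilt and centre in stand frame (x,y,z rel bar) from side+scene clouds"""
    S=env.get_state(); tc=S['tcp_pos']-BAR; c,s_=np.cos(PSI),np.sin(PSI); rot=lambda P:np.stack([P[...,0]*c+P[...,1]*s_,-P[...,0]*s_+P[...,1]*c,P[...,2]],-1)
    t=rot(tc); zt=rot(q2R(S['orientation'])[:,2])
    for n in('side','scene'):
        im,A=cloud(n); P=rot(A.reshape(-1,3)-BAR)
        P=P[np.isfinite(P).all(1)]
        m=(P[:,0]<xmax)&(P[:,0]>-.12)&(abs(P[:,1])<.055)&(P[:,2]>zmin)&(P[:,2]<.1)
        m&=~((abs(P[:,1])<.016)&(P[:,2]<.010)&(P[:,2]>-.008)); m&=~((abs(P[:,1])<.016)&(P[:,0]<-.045)&(P[:,2]<.04)&(P[:,2]>-.01))
        m&=np.hypot(P[:,0]-t[0],P[:,2]-t[2])>.055
        P=P[m]; 
        def f(p):
            q=p[0]; u=np.array([np.sin(q),0,np.cos(q)]); nn=np.array([-np.cos(q),0,np.sin(q)]); d=P-p[1:4]
            return np.r_[np.abs(np.hypot(d@u,d[:,1])-ro+.001)*1.0, np.maximum(abs(d@nn)-.011,0)]
        o=min((least_squares(f,[q,*P.mean(0)],loss='soft_l1',f_scale=.003) for q in (.1,.4,.8)),key=lambda o:o.cost)
        q=o.x[0]; u=np.array([np.sin(q),0,np.cos(q)]); G=o.x[1:4]-t
        print(n,len(P),'tilt',np.degrees(q).round(1),'c',o.x[1:4].round(4),'tcp',t.round(4),'lever',(-G@u*-1).round(4),'ztool p',np.degrees(np.arcsin(-zt[2])).round(1),'rms',np.sqrt(2*o.cost/len(P)).round(4))
if __name__=='__main__':
    import sys; ring(float(sys.argv[1]))
E
python3 ring.py .0385
```

```text
side 501 tilt 31.8 c [-0.0366 -0.0023  0.0051] tcp [-0.0878  0.0008 -0.08  ] lever 0.0993 ztool p 74.3 rms 0.0154
scene 792 tilt -7.4 c [-0.1     0.0021  0.0367] tcp [-0.0878  0.0008 -0.08  ] lever 0.1172 ztool p 74.3 rms 0.0107
```

```bash
sed -i "s/(P\[:,0\]>-.12)/(P[:,0]>xmin)/; s/zmin=-.075/zmin=-.075,xmin=-.062/; s/'side','scene')/'side',)/; s/ring(float(sys.argv\[1\]))/ring(*map(float,sys.argv[1:]))/" ring.py; python3 ring.py .0385 .019 -.075 -.062
```

```text
side 278 tilt 45.5 c [-0.0177 -0.0022 -0.0083] tcp [-0.0896  0.0006 -0.0817] lever 0.1028 ztool p 74.4 rms 0.0024
```

```bash
python3 -m creep '[[-0.001,0,0.007,0,-3,0],[-0.004,0,0.015,0,-7.5,0],[-0.008,0,0.023,0,-12,0],[-0.0125,0,0.031,0,-16.5,0],[-0.021,0,0.0395,0,-21.5,0],[-0.031,0,0.048,0,-26.5,0],[-0.04,0,0.055,0,-31,0],[-0.04,0,0.055,0,-31,0]]'
python3 obs.py; python3 ring.py .0385 .019 -.075 -.062
```

```text
clock: 21.95
tcp_pos: [0.6044, 0.1098, 0.1022]
orientation: [0.392, 0.056, 0.918, -0.024]
wrist_force: [-1.5, -0.2, -2.8]
finger_gap: 0.0197
21.95 [-1.5 -0.2 -2.8]
-0.20  .  .  .  .  .  .  .  .  .  .  .  .  .  .  .  .  .  .  .  .  .  .  .  .  2  2  3  1
-0.18  .  .  .  .  .  .  .  .  .  .  .  .  .  .  .  .  .  .  .  .  .  .  .  .  5  5  7  3
-0.16  .  .  6  6  5  4  4  3  .  .  .  .  .  .  .  .  .  .  .  .  .  .  .  .  6  7  6  5
-0.14  .  .  2  5  2  2  2  2  2  .  .  .  .  .  .  .  .  .  .  .  .  .  .  .  8  6  5  4
-0.12  3  3  6 10  9 11  9  6  4  4  2  .  .  .  .  .  .  .  .  .  .  .  .  .  2  9  4  6
-0.10 12  6  5  .  .  .  6  7  7  5  4  1  .  .  .  .  .  .  .  .  .  .  .  4 14 10  5  8
-0.08  .  .  .  .  .  .  .  7  7  5  9  6  7  2  .  .  .  .  .  .  .  .  .  2 10 14 10 10
-0.06  .  .  .  .  .  .  .  .  3 16 13 11 11 11  9  3  .  .  .  .  .  .  .  . 10 10 11 13
-0.04  .  .  .  .  .  .  .  .  .  1  5 10 11 11  8  8  3  .  .  .  .  .  .  .  8  9  9  9
-0.02  .  .  .  .  .  1  1  .  3  1  1  4 11 12 10 11  8  6  .  1  1  1  1  2  9 15 10  9
-0.00  .  .  1  2  6  4  1  2  1  2  2  3  7 12 10  6  8  8  4  2  2  2  2  3  8  7  7 10
side 255 tilt 15.3 c [-0.0154 -0.0028 -0.027 ] tcp [-4.030e-02  1.000e-04 -1.271e-01] lever 0.1032 ztool p 43.9 rms 0.0025
```

M hangs in the hand at a 15° tilt, with its ring between −24 and +5 mm and 20 mm clear of L. I'll pivot it upright, release it and retreat.

```bash
python3 -m creep '[[0,0,0.002,0,0,0],[-0.002,0,0.006,0,0,0],[-0.005,0,0.011,0,0,0],[-0.009,0,0.016,0,0,0],[-0.013,0,0.022,0,0,0],[-0.017,0,0.028,0,0,0],[-0.017,0,0.028,0,0,0],[-0.017,0,0.028,0,0,0]]' - 20
python3 obs.py
python3 -m creep '[[0,0,0,0,0,0],[0,0,0,0,0,0],[0,0,0,0,0,0],[0,0,-0.008,0,0,0],[0,0,-0.025,0,0,0],[0,0,-0.05,0,0,0],[0,0,-0.08,0,0,0],[0,0,-0.11,0,0,0]]' 0.05 70
python3 obs.py
python3 -c "
from plan import *
th=1.73; delta([.488-.036*np.cos(th),.047-.036*np.sin(th),.13],Rdown(th))"
```

```text
clock: 22.85
tcp_pos: [0.6404, 0.106, 0.0993]
orientation: [0.394, 0.056, 0.917, -0.023]
wrist_force: [-2.8, -1.1, 1.4]
finger_gap: 0.0199
22.85 [-2.8 -1.1  1.4]
-0.20  .  .  .  .  .  .  .  .  .  .  .  .  .  .  .  .  .  .  .  .  .  .  .  .  2  3  3  2
-0.18  .  .  .  .  .  .  .  .  .  .  .  .  .  1  .  1  1  .  .  .  .  .  .  .  6  6  4  4
-0.16  .  .  .  .  .  .  .  .  .  .  .  .  7  6  5  4  3  1  .  .  .  .  .  .  8  7  4  6
-0.14  .  .  .  .  .  .  .  .  .  1  .  3  3  1  6  2  3  2  1  .  .  .  .  .  6  6  5  5
-0.12  .  .  .  .  1  1  1  .  1  1  6  5  9  8 12  7  7  5  4  .  .  .  .  .  4  5  7  5
-0.10  2  3  4  3  5  3  6  8 12  8  4  3  .  .  .  7  6  4  6  3  3  .  .  . 12  7  6  7
-0.08  2  6  8  7 14 14 10  3  .  .  .  .  .  .  .  6  9  9  8  8  6  2  .  .  3  4  2  3
-0.06 15  9  6  2  .  .  .  .  .  .  .  .  .  .  .  .  5 12 11  8 12  9  5  .  5  5  6  6
-0.04  .  .  .  .  .  .  .  .  .  .  .  .  .  .  .  .  .  7  9  9 10 10  9  2  5 10  3 10
-0.02  .  .  .  .  .  1  .  2  .  3  1  1  1  1  1  1  2  1  9 12 10 10 10  8  8  9  9  9
-0.00  .  .  1  1  8  2  3  2  2  2  1
[... 576 characters left out ...]
2  .  .  .  .  .  .  .  .  .  .  .  .  .  .  .  .  .  3  7  6  5  6  1  .  4  7  7  5
-0.10  .  .  .  .  .  .  .  .  .  .  .  .  .  .  .  .  .  1  6  8  6  4  4  . 11  8  3  7
-0.08  .  .  .  .  .  .  .  .  .  .  .  .  .  .  .  .  .  5 12  9  9  7  2  .  3  4  1  3
-0.06  .  .  .  .  .  .  .  .  .  .  .  .  .  .  .  .  .  2 12 11 12  9  8  2  4  4  3  6
-0.04  .  .  .  .  .  .  .  .  .  .  .  .  .  .  .  .  .  5 10 10  9  8  7  4  6  7 10  5
-0.02  .  .  .  .  .  .  1  1  1  2  .  1  1  1  1  1  2  1 11  9 10  7 11  3  7  9 10  7
-0.00  .  .  1  4  5  5  1  2  3  2  1  2  1  2  2  2  1  4  7  5 10  7  6  4  7  8  8  8
d mm [  70.3 -112.    -4.5] rot [-42.75  32.4  -99.43] | 113.0 clock 23.75
```

Both hang freely and vertical, M at 0–22 mm and L at 24–46 mm along the bar. Now S.

```bash
python3 -m creep '[[0,0,-0.015,-2,2,-5],[0.004,-0.006,-0.03,-5,4,-12],[0.01,-0.015,-0.04,-8,6,-19],[0.017,-0.027,-0.045,-11,8,-26],[0.025,-0.038,-0.045,-14,10.5,-33],[0.033,-0.05,-0.045,-17,13,-40],[0.04,-0.062,-0.045,-20,15,-47],[0.046,-0.072,-0.045,-22.5,17,-52]]'
python3 -c "
from plan import *
th=1.73; delta([.488-.036*np.cos(th),.047-.036*np.sin(th),.13],Rdown(th))"
```

```text
clock: 24.55
tcp_pos: [0.4881, 0.0512, 0.1726]
orientation: [0.213, -0.422, 0.881, -0.011]
wrist_force: [-0.1, 0.4, 0.2]
finger_gap: 0.0501
d mm [ 42.1 -21.3  34.6] rot [-20.09  15.38 -47.24] | 53.6 clock 24.55
```

```bash
python3 -m creep '[[0.005,-0.002,0.003,-2.5,1.9,-5.9],[0.011,-0.005,0.008,-5,3.8,-11.8],[0.017,-0.008,0.013,-7.6,5.8,-17.8],[0.023,-0.011,0.018,-10.2,7.8,-24],[0.029,-0.014,0.023,-12.8,9.8,-30],[0.035,-0.017,0.028,-15.4,11.8,-36],[0.039,-0.02,0.032,-18,13.8,-42],[0.042,-0.021,0.035,-20.1,15.4,-47.2]]'
cat > ws.py <<'E'
from plan import *
s=env.get_state(); th=1.73; u=np.array([np.cos(th),np.sin(th)]); o=np.array([.488,.047])
x=lookw('w11','S',o+.0475*u,o-.0445*u)
delta([x[0]-.036*np.cos(x[2]),x[1]-.036*np.sin(x[2]),.004],Rdown(x[2]))
s=env.get_state(); im,A=cloud('wrist'); P=(A.reshape(-1,3)-s['tcp_pos'])@q2R(s['orientation']); z=A.reshape(-1,3)[:,2]
Q=P[(z>.008)&(z<.03)&(abs(P[:,1])<.06)&(abs(P[:,0])<.14)]
for lo in np.arange(-.132,.12,.012):
    y=np.sort(Q[(Q[:,0]>=lo)&(Q[:,0]<lo+.012)][:,1])
    if len(y): 
        g=np.split(y,np.where(np.diff(y)>.004)[0]+1); print(round(lo,3),[(float(a[0].round(3)),float(a[-1].round(3))) for a in g if len(a)>3])
E
python3 ws.py
```

```text
clock: 25.35
tcp_pos: [0.4944, 0.0123, 0.129]
orientation: [0.0, 0.761, -0.649, -0.0]
wrist_force: [-0.1, 0.1, -0.3]
finger_gap: 0.0503
3235 [0.4873 0.0451 1.7207] 0.0034584558454279317
d mm [  2.7   2.2 124.4] rot [ 0.13 -0.03  0.71] | 0.7 clock 25.4
-0.12 [(-0.014, 0.018)]
-0.108 [(-0.026, -0.011), (0.013, 0.028)]
-0.096 [(-0.03, -0.024), (0.026, 0.032)]
-0.084 [(-0.029, -0.026), (0.029, 0.033)]
-0.072 [(-0.028, -0.018), (0.022, 0.031)]
-0.06 [(-0.021, 0.023)]
-0.048 [(-0.011, 0.014)]
-0.036 [(-0.009, 0.013)]
-0.024 [(-0.009, 0.013)]
-0.012 [(-0.009, 0.013)]
-0.0 [(-0.009, 0.014)]
0.012 [(-0.008, 0.013)]
0.024 [(-0.008, 0.014)]
0.036 [(-0.008, 0.013)]
```

```bash
python3 -m creep '[[0.002,0.002,0.03,0,0,0.4],[0.002,0.002,0.06,0,0,0.4],[0.002,0.002,0.09,0,0,0.4],[0.002,0.002,0.11,0,0,0.4],[0.002,0.002,0.12,0,0,0.4],[0.002,0.002,0.124,0,0,0.4],[0.002,0.002,0.124,0,0,0.4],[0.002,0.002,0.124,0,0,0.4]]' 
python3 -m creep '[[0,0,0,0,0,0],[0,0,0,0,0,0],[0,0,0,0,0,0],[0,0,0,0,0,0],[0,0,-0.005,0,0,0],[0,0,-0.02,0,0,0],[0,0,-0.045,0,0,0],[0,0,-0.075,0,0,0]]' 0.01 70
python3 -c "
from plan import *
print(env.get_state()['wrist_force'])
hang(-.13,.10,52,.086)"
```

```text
clock: 26.25
tcp_pos: [0.4931, 0.0105, 0.0063]
orientation: [-0.001, 0.757, -0.653, 0.0]
wrist_force: [-0.1, 0.0, -0.0]
finger_gap: 0.0499
clock: 27.05
tcp_pos: [0.4908, 0.0106, 0.0802]
orientation: [0.0, 0.757, -0.653, -0.002]
wrist_force: [0.6, -0.2, -0.6]
finger_gap: 0.0196
[ 0.58006432 -0.21035271 -0.61882897]
d mm [-122.1   20.1 -190.3] rot [ 34.97 -26.55 100.9 ] | 110.0 clock 27.05
```

```bash
python3 -m creep '[[0,0.01,-0.02,1,-0.8,3],[-0.005,0.025,-0.05,3,-2.3,8.6],[-0.015,0.042,-0.085,5.4,-4.1,15.5],[-0.027,0.055,-0.12,8,-6,23],[-0.04,0.062,-0.15,10.6,-8,30.5],[-0.053,0.062,-0.172,13.2,-10,38],[-0.066,0.06,-0.184,15.7,-12,45.5],[-0.075,0.058,-0.188,17.5,-13.3,50.5]]'
python3 -c "
from plan import *
hang(-.12,.09,52,.086)"
```

```text
clock: 27.85
tcp_pos: [0.4235, 0.0762, 0.2702]
orientation: [0.187, -0.392, 0.901, -0.011]
wrist_force: [0.3, 0.2, -1.8]
finger_gap: 0.0196
d mm [-57.8   8.6  29. ] rot [ 17.25 -12.89  50.16] | 54.6 clock 27.85
```

```bash
python3 -m creep '[[0,0.001,0,2.3,-1.7,6.8],[-0.004,0.002,0.001,4.7,-3.5,13.7],[-0.01,0.003,0.003,7.1,-5.3,20.6],[-0.02,0.004,0.007,9.5,-7,27.5],[-0.032,0.005,0.013,11.8,-8.8,34.4],[-0.044,0.007,0.02,14.1,-10.6,41.2],[-0.053,0.008,0.026,16,-12,46.5],[-0.058,0.009,0.029,17.2,-12.9,50.2]]'
python3 ring.py .0315 -.02 .04 -.15
python3 -c "
from plan import *
for x,z,p in ((-.12,.09,52),(-.082,.05,52),(-.062,.024,52),(-.05,.01,48)): hang(x,z,p,.086)
im,A=cloud('side'); s=env.get_state(); print(s['joint_pos'].round(2)); Q=(A.reshape(-1,3)-s['tcp_pos'])@q2R(s['orientation'])
m=(abs(Q[:,1])<.05)&(abs(Q[:,2]+.008)<.025)&(Q[:,0]<-.055)&(Q[:,0]>-.15); Q=Q[m]; print(len(Q),np.percentile(Q,[3,50,97],0).round(3))"
```

```text
clock: 28.65
tcp_pos: [0.4621, 0.1279, 0.2575]
orientation: [0.323, 0.055, 0.945, -0.019]
wrist_force: [0.4, -0.3, -2.0]
finger_gap: 0.0199
side 218 tilt 53.6 c [-0.1198 -0.0017  0.0828] tcp [-0.1843  0.0008  0.0275] lever 0.0848 ztool p 52.3 rms 0.0017
d mm [-3.4 -1.3 -2. ] rot [ 0.11 -0.31  0.05] | 0.3 clock 28.7
d mm [-9.  -1.4 52.8] rot [ 0.11 -0.31  0.05] | 0.3 clock 28.7
d mm [-9.  -1.5 85.6] rot [ 0.11 -0.31  0.05] | 0.3 clock 28.7
d mm [-10.7  -1.5 110. ] rot [ 0.11 -4.31  0.05] | 4.3 clock 28.7
[ 0.23 -0.34 -0.75  0.53 -0.21  0.28]
242 [[-0.114 -0.033 -0.015]
 [-0.084 -0.013 -0.005]
 [-0.057  0.028  0.006]]
```

S is in hand, and the measured ring pose (tilt 53.6°, centre −120/+83 mm) agrees with the model to about 3 mm. I'll thread it over the tip.

```bash
python3 -m creep '[[-0.004,0,0.01,0,0,0],[-0.008,-0.001,0.025,0,0,0],[-0.011,-0.001,0.04,0,0,0],[-0.011,-0.001,0.053,0,0,0],[-0.011,-0.001,0.066,0,0,0],[-0.011,-0.001,0.077,0,0,0],[-0.011,-0.001,0.083,0,0,0],[-0.011,-0.001,0.083,0,0,0]]'
python3 ring.py .0315 -.01 -.04 -.09
python3 -c "
from plan import *
s=env.get_state(); print(s['joint_pos'].round(2),s['wrist_force'])
for x,z,p in ((-.062,.026,52),(-.05,.012,48),(-.042,.002,45),(-.04,-.006,44)): hang(x,z,p,.086)
im,A=cloud('side'); cv2.imwrite('pics/s12.png',cv2.resize(im[90:200,250:390],None,fx=5,fy=5))"
```

```text
clock: 29.55
tcp_pos: [0.5223, 0.1183, 0.1986]
orientation: [0.322, 0.055, 0.945, -0.019]
wrist_force: [-0.2, 0.0, -1.1]
finger_gap: 0.0199
side 198 tilt 50.7 c [-0.0589 -0.0039  0.0233] tcp [-0.1234 -0.0015 -0.0314] lever 0.0845 ztool p 52.3 rms 0.0016
[ 0.17 -0.17 -0.8   0.31 -0.18  0.23] [ 0.12682716 -0.06992446 -1.0965271 ]
d mm [2.6 1.2 1.1] rot [ 0.08 -0.3   0.23] | 0.4 clock 29.6
d mm [ 0.9  1.2 25.5] rot [ 0.09 -4.3   0.23] | 4.3 clock 29.6
d mm [-0.2  1.2 42.8] rot [ 0.1  -7.3   0.23] | 7.3 clock 29.6
d mm [ 2.7  1.2 51.8] rot [ 0.1  -8.3   0.23] | 8.3 clock 29.6
```

View pics/s12.png

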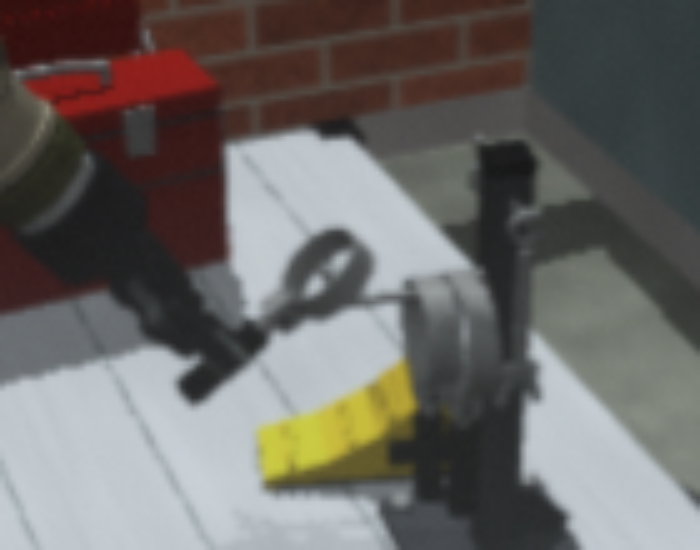

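S is threaded with the tip in its hole at (320,275), and M and L hang side by side by the post. I'll bring S onto the bar.

```bash
python3 -m creep '[[0.001,0,0.008,0,-1.3,0],[0.001,0.001,0.017,0,-2.8,0.1],[0.001,0.001,0.0255,0,-4.3,0.2],[0,0.001,0.034,0,-5.8,0.2],[0,0.001,0.042,0,-7.3,0.2],[0.002,0.001,0.047,0,-8.3,0.2],[0.004,0.001,0.05,0,-8.3,0.2],[0.004,0.001,0.05,0,-8.3,0.2]]'
python3 obs.py;python3 ring.py .0315 -.004 -.05 -.07
```

```text
clock: 30.45
tcp_pos: [0.5492, 0.1171, 0.1574]
orientation: [0.39, 0.054, 0.919, -0.022]
wrist_force: [0.9, 0.5, -0.6]
finger_gap: 0.0193
30.45 [ 0.9  0.5 -0.6]
-0.20  .  .  .  .  .  .  .  .  .  .  .  .  .  .  .  .  .  .  .  .  .  .  .  .  2  3  2  1
-0.18  .  .  .  .  .  .  .  .  .  .  .  .  .  .  .  .  .  1  3  2  2  2  2  .  4  8  5  3
-0.16  .  .  .  .  .  .  .  .  .  .  .  .  .  .  .  .  .  3  6  5  6  4  4  .  6  7  6  5
-0.14  .  .  .  .  .  .  .  .  .  .  .  .  .  .  .  .  .  1  8  8  6  6  2  .  6  7  4  4
-0.12  .  .  .  .  .  .  .  .  .  .  .  .  .  .  .  .  .  2  7  6  6  3  5  1  4  7  6  5
-0.10  .  .  .  .  .  .  .  .  .  .  .  .  .  .  .  .  .  .  8  4  5  5  1  1  9  6  6  8
-0.08  .  .  .  .  .  .  .  .  .  .  .  .  .  .  .  .  .  1 13 11 11  7  4  .  4  3  1  1
-0.06  2  2  1  .  .  .  .  .  .  .  .  .  .  .  .  .  .  . 14 11 10 12  8  2  4  5  6  4
-0.04 10 10  8 10  9  8  4  2  .  .  .  .  .  .  .  .  .  . 11  7 10  8  9  4  7  7  5 10
-0.02  .  2  5  9  8 10  7  8 15  8  9  2  1  1  .  2  1  1 11  9 10  9  8  5  8  8 10  9
-0.00  .  .  1  5  5  4  4  7  9 13 13 12  6  4  3  2  2  3  9  5  7  7  7  4  6  8  9  8
side 194 tilt 43.9 c [-0.0405 -0.0024 -0.0078] tcp [-0.0961  0.0007 -0.072 ] lever 0.0847 ztool p 43.9 rms 0.0016
```

S's ring is about at contact (tilt 44°, front rim near −12 mm, 12 mm behind M). I'll lower it 2 mm, release and hold still.

```bash
python3 -m creep '[[0.001,0,0.001,0,0,0],[0.0015,0,0.0015,0,0,0],[0.0015,0,0.0015,0,0,0],[0.0015,0,0.0015,0,0,0],[0.0015,0,0.0015,0,0,0],[0.0015,0,0.0015,0,0,0],[0.0015,0,0.0015,0,0,0],[0.0015,0,0.0015,0,0,0]]' - 60
python3 -m creep '[[0,0,0,0,0,0],[0,0,0,0,0,0],[0,0,0,0,0,0],[0,0,0,0,0,0],[0,0,0,0,0,0],[0,0,0,0,0,0],[0,0,-0.005,0,0,0],[0,0,-0.015,0,0,0]]' 0.06
python3 obs.py
```

```text
clock: 31.35
tcp_pos: [0.5498, 0.1171, 0.1557]
orientation: [0.391, 0.054, 0.919, -0.022]
wrist_force: [-0.4, -0.9, -1.1]
finger_gap: 0.0197
clock: 32.15
tcp_pos: [0.5384, 0.1182, 0.1656]
orientation: [0.39, 0.055, 0.919, -0.023]
wrist_force: [-0.2, 0.1, -0.4]
finger_gap: 0.0605
32.15 [-0.2  0.1 -0.4]
-0.20  .  .  .  .  .  .  .  .  .  .  .  .  .  .  .  .  .  .  .  .  .  .  .  .  1  3  3  .
-0.18  .  .  .  .  .  .  .  .  .  .  .  .  .  .  .  .  .  .  3  2  2  2  1  1  5  9  2  6
-0.16  .  .  .  .  .  .  .  .  .  .  .  .  3  4  2  3  3  .  9  7  3  6  4  2  5  6  6  6
-0.14  .  .  .  .  .  .  .  .  .  .  .  .  9  6  5  5  3  . 10  4  8  5  2  4  8  3  7  4
-0.12  .  .  .  .  .  .  .  .  .  .  .  1  9  5  5  5  6  .  9  8  4  4  3  6  4  8  3  5
-0.10  .  .  .  .  .  .  .  .  .  .  .  1  7  8  7  5  6  .  6  6  7  3  4  . 10  6  5  6
-0.08  .  .  .  .  .  .  .  .  .  .  .  6  6  5  4  3  3  .  9  5 11  7  5  1  3  3  .  2
-0.06  .  .  .  .  .  .  .  .  .  .  .  8 13 12 10  6  2  1  2  4  2  7  8  6  6  6  7  4
-0.04  .  .  .  .  .  .  .  .  .  .  .  7 10 11 10  6  4  1  4  7  7  9  9  5 10  6  3 11
-0.02  .  .  .  .  .  1  1  1  1  2  .  6  8 10 10  8 11  4  5 12  7  8  7 10  8 13 10  9
-0.00  .  .  1  4  5  3  1  2  3  2  2  4  5  5  5  7  5  2  5  7  8  6  8  6  5  7  8  8
```

All three hang vertical, with S at −26…−3, M at 0…22 and L at 24…46 mm. I'll retreat well clear and check at rest.

```bash
python3 -m creep '[[0,0,-0.02,0,0,0],[0,0,-0.045,0,0,0],[0,0,-0.075,0,0,0],[0,0,-0.1,0,0,0],[0,0,-0.12,0,0,0],[0,0,-0.13,0,0,0],[0,0,-0.13,0,0,0],[0,0,-0.13,0,0,0]]'
python3 -m creep '[[0,0,0,0,0,0],[0,0,0,0,0,0],[0,0,0,0,0,0],[0,0,0,0,0,0],[0,0,0,0,0,0],[0,0,0,0,0,0],[0,0,0,0,0,0],[0,0,0,0,0,0]]'
python3 obs.py; python3 -m creep '[[0,0,0,0,0,0],[0,0,0,0,0,0],[0,0,0,0,0,0],[0,0,0,0,0,0],[0,0,0,0,0,0],[0,0,0,0,0,0],[0,0,0,0,0,0],[0,0,0,0,0,0]]'
python3 obs.py
python3 - <<'E'
from plan import *
# chock / bar / brush before vs after in side view
A0=np.load('side.npy'); im,A=cloud('side')
for n,b in (('chock',(.5,.75,.19,.32,.02,.1)),('bar',(.33,.47,-.335,-.275,.008,.03)),('brush',(.3,.5,-.24,-.17,.006,.03))):
    f=lambda A:(lambda P:P[(P[:,0]>b[0])&(P[:,0]<b[1])&(P[:,1]>b[2])&(P[:,1]<b[3])&(P[:,2]>b[4])&(P[:,2]<b[5])])(A.reshape(-1,3))
    p,q=f(A0),f(A); print(n,len(p),len(q),p.mean(0).round(4),q.mean(0).round(4))
E
```

```text
clock: 33.0
tcp_pos: [0.4459, 0.1294, 0.2566]
orientation: [0.391, 0.054, 0.918, -0.022]
wrist_force: [-0.3, -0.5, 0.6]
finger_gap: 0.0602
clock: 33.8
tcp_pos: [0.446, 0.1292, 0.2562]
orientation: [0.391, 0.054, 0.919, -0.022]
wrist_force: [-0.2, -0.0, -0.5]
finger_gap: 0.06
33.8 [-0.2 -0.  -0.5]
-0.20  .  .  .  .  .  .  .  .  .  .  .  .  .  .  .  .  .  .  .  .  .  .  .  .  1  2  3  1
-0.18  .  .  .  .  .  .  .  .  .  .  .  .  .  .  .  .  .  .  4  2  1  3  2  .  5  6  5  6
-0.16  .  .  .  .  .  .  .  .  .  .  .  3  3  4  3  3  .  .  9  6  8  1  6  4  5  7  6  4
-0.14  .  .  .  .  .  .  .  .  .  .  .  7  6  5  6  5  .  1  7  5  5  6  2  4  6  7  5  4
-0.12  .  .  .  .  .  .  .  .  .  .  .  7  8  5  4  4  .  .  7  7  6  4  3  3  3  8  5  4
-0.10  .  .  .  .  .  .  .  .  .  .  .  6  7  6  7  7  .  .  8  4  7  4  4  1  9  6  6  5
-0.08  .  .  .  .  .  .  .  .  .  .  1  7  5  4  4  2  3  .  8  8  9  8  4  2  3  3  3  2
-0.06  .  .  .  .  .  .  .  .  .  .  1 15 13 11 10  6  2  1  2  5  3  4 12  5  5  6  4  3
-0.04  .  .  .  .  .  .  .  .  .  .  .  6 11 10  9  7  6  1  4  8  5  8  9  6  9  
[... 831 characters left out ...]
  .  .  .  7 10  6  7  7  .  .  4  6  4  5  4  1  7  5  7  5
-0.08  .  .  .  .  .  .  .  .  .  .  .  8  5  4  4  3  4  1  8  8  9 10  3  2  4  2  1  1
-0.06  .  .  .  .  .  .  .  .  .  .  . 14 13 12  8  5  2  1  3  4  3  5 11  6  5  6  5  4
-0.04  .  .  .  .  .  .  .  .  .  .  .  7 10 14 10  2  6  .  5  5  5  9  9  3 10  6 10  6
-0.02  .  .  .  .  .  1  1  1  3  .  2  3 10  9  9 11  7  7  6 10  8  8  9 10  9 12  8 14
-0.00  .  .  .  5  5  3  1  2  2  2  1  5  7  3  7  5  5  1  7  7  8  7  7  6  5  6  9  6
chock 559 181 [0.6895 0.2262 0.0518] [0.6582 0.2404 0.0339]
bar 272 253 [ 0.4051 -0.3106  0.0156] [ 0.4007 -0.3092  0.0152]
brush 538 538 [ 0.392  -0.2133  0.0161] [ 0.392  -0.2129  0.0164]
```

Everything is at rest, identical over 0.85 s. The bar and brush haven't moved; the side view of the chock is partly hidden by the hung wrenches, so I'll check it in the scene camera and then hand in.

Run:
```python
from plan import *
im,A=cloud('scene')
for B in (np.load('scene.npy'),A):
    P=B.reshape(-1,3); P=P[(P[:,0]>.5)&(P[:,0]<.8)&(P[:,1]>.19)&(P[:,1]<.34)&(P[:,2]>.02)&(P[:,2]<.1)]; print(len(P),P.mean(0).round(4))
env.hand_in()
```

```text
837 [0.7159 0.244  0.0564]
816 [0.7194 0.2424 0.0569]
the job is handed in; nothing more can be done
```

All three wrenches hang by their bands on the front hook, handles straight down and let go, and the job is handed in (clock about 35 s of 72). One force reading early on may still count as a failure.

**Possible failure:** at 3.4 s, ending the first fast move with joint 3 at the end of its range, the wrist force read about 134 N. That is over the 120 N limit. It was back to about 2 N by the next reading 0.1 s later, and I saw no collision. If that single reading counts, the run fails on it.

**Final positions:** these come from the side camera's depth points, measured along the bar from its middle, towards the post. The picture was the same in two looks 0.85 s apart, with the arm well clear.

| Wrench | Position on the bar |
|---|---|
| Largest | about +24 to +46 mm, by the post |
| Middle | about 0 to +22 mm |
| Smallest | about −26 to −3 mm, nearest the tip |

**What went wrong on the way:** while I was setting the middle wrench, its rim slid under the largest wrench's band and carried it along the bar. I tilted the middle one steeply, the largest slid back and hung straight, and I set the middle one down again further out.

**Left alone:**
- **Vent brush:** it shows no movement.
- **Extension bar:** its measured centre changed by about 5 mm, probably because removing the middle wrench changed which points were in view.
- **Wheel chock:** its centre changed by about 4 mm in the scene camera, which I put down to the wrenches now partly hiding it. A larger difference in the side camera has the same cause.

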